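Tool check before the vacuum chamber is closed

ROBOT

A 6-joint arm with a two-finger parallel gripper is mounted at the origin on the work surface. World frame = base frame: x ahead of the robot, y to its left, z up, the work surface at z = 0. Lengths are in m, angles in rad, forces in N, time in s.
With the tool pointing down it reaches from about 0.375 to 0.9 m from the base axis. Payload 3.1 kg.
Tool frame: the origin (TCP) lies where the fingers leave the gripper's body, on its centre line; the fingertips stand 73 mm ahead of it and the grasp point (between the pads) lies 54 mm ahead of it (bot.tips_ahead is the distance from the TCP to the fingertips, in m); z points along the fingers, y is the line along which they close (so a half turn about z gives the same grasp; the last joint's range is limited). The gripper opens to 85 mm and grips with 20 to 120 N. Pads are 22 mm wide; open, the fingers measure 114 mm over their backs; the gripper's body (76 mm by 85 mm) begins 54 mm behind the grasp point. The pads swing forward as they close: fully open they stand 13 mm farther back than shut.
Start: joints at [-1.331, 0.527, 1.433, -0, 1.181, -0.178], TCP at [0.254, -0.571, 0.304] pointing down, gripper open.
Joint ranges: [-3.08, 3.08], [-0.75, 2.2], [0.22, 2.44], [-1.43, 4.57], [0, 2.65], [-2.85, 2.85]. Speed limits (rad/s): [2.79, 2.79, 3.14, 3.14, 3.14, 3.14].

INTERFACE

Orientations are given as a unit quaternion [x, y, z, w].
In Python, from workcell import bot, optics, close_job, look_for, pinpoint gives the robot as it stands.
- The arm moves only by the shell command python3 -m handwheel 'ROWS' [OPENING]. ROWS is JSON, a list of rows, each an object of numbers: "x", "y", "z": the shift along the tool's x, y, z in cm; "rx", "ry", "rz": the turn, a rotation vector about the tool's x, y, z in rad. A call has 1 to 20 rows; each row shifts and turns the commanded pose from where the row before left it, along the tool's axes as they then stand; what a row does not reach is not made up. A row lasts 1/8 s, in which the tool goes at most 62.5 mm and 10.7 degrees, less where a joint would pass 70% of its speed; a pose out of reach is approached as far as the arm can. A call with a gripper value outside its range is refused whole. OPENING is the finger opening in cm, from 0 to 8.54, set as the call begins (- or left out, the last holds). The fingers move at their own pace and stop on an object; the grip force is fixed at half the most. Time passes only in rows, so rows that do not move let the fingers close. It gives the time, the measured TCP pose, the force, the opening and the grip force at its end, in the units of the state.
- bot.observe(): the state, without advancing time (a new reading comes with each control period).
- optics.camera(name): name is "scene" or "top" or "wrist"; returns a dict with "img" (400x640x3 uint8, red, green, blue), "fov_y" (degrees; the focal length in pixels is half the picture's height over the tangent of half this angle, whatever the lens; pixels are square), "cx", "cy" (the principal point, pixels), "R" (3x3) and "t" (3): a world point X has camera coordinates R X + t; the wrist camera has in their place "tool_from_camera" (4x4, takes a point from camera to tool coordinates, whose origin is the TCP and whose axes are the flange's). Camera axes: x right, y down, z forward; pixel columns grow to the right and rows downward; lengths in m; the calibration is good to about 2 mm. The wrist camera is an equidistant fisheye: a pixel r from the principal point sees the ray r / f radians off the axis. A picture is of the moment at which its call begins: read the wrist's pose just before it. There is no depth.
- close_job(): hands the job in; it is judged then, once.
Trained networks look in a picture, given as the dict that the camera call returned (one of the last four; its "shot" number tells which), for a name from the list of things; names that differ only in an ending like _2 or _b are one class to them, and where a whole thing is asked for, a point or a joint stands for the part that bears it (a point fixed in the world has none). Each returns a list of dicts, best first, with "confidence" (0 to 1); they miss things now and then, are a little off and sometimes report something else, mostly with a low value. They report only what shows in the picture. A call takes as long as a camera call. They do not tell look-alikes from the thing itself.
- look_for(query, picture): "point" ([row, column] in pixels, amid what is visible of it).
- pinpoint(query, picture): "point" ([row, column] in pixels: a listed point, or the origin of a listed thing).
The state is a dict: "clock": time; "q": joint angles; "dq": joint speeds; "effort": joint torques, N m; "ee_pos": TCP position; "ee_rot": TCP orientation; "contact_force": force on the tool from outside, world axes, zero at the start; "torque": the same for the moment, N m; "opening": finger opening in m; "grip_force": force on a finger pad.
Only numpy, scipy, OpenCV 4.12 (cv2) and the standard library are available. Lean on these libraries where they do the work, as an engineer would, in place of code of your own. Each camera call takes 0.05 s, during which the arm holds its last target. There are 200 camera calls.

TASK

The vacuum chamber is about to be closed, so put all four tools away where they belong: the screwdriver, the side cutters and the roll of amber tape each lying right down in its own cut-out in the foam, and the penlight pressed down into the two spring clips of its rail until it snaps fully home, about centred. Do not push about or knock over the small glass viewport and the ceramic feedthrough that stand among the tools.

Things in the scene. Friction and masses are not known exactly. Their poses are not given: they have to be found in the camera images.
- screwdriver: Screwdriver lying down, red squared handle with black strips, 155 mm long. x runs from handle to blade. Handle 24 x 24 mm from x = -60 to +25 mm; steel shaft 7 mm thick, 12 mm above the underside, to x = +95. Origin: underside of the handle, at the place to grip (across y), near the balance point. 80 g.
- side_cutters: Closed side cutters lying flat, blue handles with red strips, dark steel head, 138 mm long. x points to the jaws. Two parallel flat-sided handles, 15 mm high, 44 mm wide over both, from x = -62 to +18 mm; head 24 mm wide from x = 22 to 54, jaws to 76. Origin: underside, midway between the handles, where to grip across both (along y). 130 g; rigid.
- tape: Roll of amber tape on a cardboard core, lying flat. 54 mm outer diameter, 32 mm hole, 24 mm high. Origin: centre of the underside; z is its axis. 60 g. Grip it across its outside.
- penlight: Black penlight lying down, 140 mm long: round barrel 16 mm diameter along x between two square aluminium end collars (18 x 18 mm, starting 58 mm from the middle) that stop it rolling; small green mark at mid-length. Origin: middle of the barrel, on its axis (9 mm above the bench). May go in either way round. 60 g.
- driver_foam: Fixed dark foam, 191 x 84 mm, 20 high, with a yellow-floored cut-out 10 mm deep. Origin: foam's underside, where the tool's origin belongs, 10 mm higher, axes parallel. 54 mm wide finger channel, also 10 mm deep, right across along y at the origin. Outline of the screwdriver: 42 mm wide from x = -68 to +33 mm (handle), then 24 mm wide to x = +104 (shaft).
- cutter_foam: Fixed dark foam, 178 x 100 mm, 20 high, with a yellow-floored cut-out 10 mm deep. Origin: foam's underside, where the tool's origin belongs, 10 mm higher, axes parallel. 54 mm wide finger channel, also 10 mm deep, right across along y at the origin. Outline of the cutters: 60 mm wide from x = -70 to +36 mm (handles), then 42 mm wide to x = +88 (head).
- tape_foam: Fixed dark foam, 116 x 116 mm, 20 high, with a yellow-floored cut-out 10 mm deep. Origin: foam's underside, where the tool's origin belongs, 10 mm higher, axes parallel. 54 mm wide finger channel, also 10 mm deep, right across along y at the origin. Roundish, 72 mm across x, for the tape; central foam stub (14 mm diameter, to the foam's top) goes through the roll's hole.
- clip_rail: Fixed penlight holder: aluminium rail 112 x 44 x 10 mm along x; at x = -36 and +36 two upward-open steel clips, 12 mm wide, on red blocks. Origin: centre of underside. Light along x, held mid-barrel, is pushed straight down: its axis meets the jaws' necks at z = 48 mm, about 5 N (up to 20 if off-centre) spreads them, home at z = 34. Mouths 34 mm wide, tops at z = 58. Laying it on is not enough.
- viewport: Small vacuum viewport on the bench: round steel flange 34 mm diameter, 13 mm high, green glass in the middle. Origin: centre of the underside. Not to be disturbed.
- feedthrough: Electrical feedthrough standing on the bench: steel flange 34 mm diameter, white ceramic insulator and thin copper pin on top, 50 mm high. Origin: centre of the underside. Not to be disturbed.
There are look-alikes about, which are no part of the job. Of the things that look like the side_cutters, the middle-sized one is meant.

How it is judged:
By the outcome, as a careful person would: the job done as asked, in the order asked, and still so for the second after the job is handed in, with the robot touching nothing.
It also fails if it takes over 112 s, if anything falls off the work surface, if the arm or the gripper's body presses on something with over 40 N, if the wrist force passes 120 N, or if a joint passes its speed limit or range.

## Working session

There is one attempt and no reset: what is moved stays moved. The work goes in short steps, Python scripts to look and compute and a shell command to move; the robot and the scene stay as the last step left them, time stands still between calls to the robot, and variables do not carry over. Pictures are saved under pics/ and viewed, at most 14 in all, crops included, and the job is handed in when it is done.

```bash
mkdir -p pics; ls; cat > h.py <<'E'
import numpy as np, cv2
from workcell import bot, optics, close_job, look_for, pinpoint
from scipy.spatial.transform import Rotation as Ro
def f(c): return 200/np.tan(np.radians(c['fov_y'])/2)
def ray(c,p,st=None):
    """origin, dir of pixel p=[row,col] in world"""
    u=np.array([p[1]-c['cx'],p[0]-c['cy']])/f(c)
    if 'R' in c:
        R=np.array(c['R']);t=np.array(c['t'])
        d=R.T@np.array([u[0],u[1],1]); return -R.T@t,d/np.linalg.norm(d)
    r=np.linalg.norm(u); s=np.sin(r)/max(r,1e-9)
    T=np.array(c['tool_from_camera']); W=Ro.from_quat(st['ee_rot']).as_matrix()
    d=W@T[:3,:3]@np.array([u[0]*s,u[1]*s,np.cos(r)])
    return np.array(st['ee_pos'])+W@T[:3,3],d
def onz(c,p,z,st=None):
    o,d=ray(c,p,st); return o+d*(z-o[2])/d[2]
def tri(rs):
    A=np.zeros((3,3));b=np.zeros(3)
    for o,d in rs:
        P=np.eye(3)-np.outer(d,d);A+=P;b+=P@o
    X=np.linalg.solve(A,b); return X,[np.linalg.norm((np.eye(3)-np.outer(d,d))@(X-o)) for o,d in rs]
def proj(c,X,st=None):
    if 'R' in c:
        q=np.array(c['R'])@X+np.array(c['t']); return [c['cy']+f(c)*q[1]/q[2],c['cx']+f(c)*q[0]/q[2]]
    T=np.linalg.inv(np.array(c['tool_from_camera'])); W=Ro.from_quat(st['ee_rot']).as_matrix()
    q=T[:3,:3]@(W.T@(np.array(X)-np.array(st['ee_pos'])))+T[:3,3]
    n=np.linalg.norm(q[:2]);th=np.arctan2(n,q[2]); return [c['cy']+f(c)*th*q[1]/n,c['cx']+f(c)*th*q[0]/n]
def save(n,img,k=1): cv2.imwrite('pics/'+n,cv2.resize(img[:,:,::-1],None,fx=k,fy=k,interpolation=cv2.INTER_CUBIC))
def tool(st,X,yaw=None):
    """shift in tool axes (cm) from TCP to X"""
    W=Ro.from_quat(st['ee_rot']).as_matrix(); return np.round(W.T@(np.array(X)-st['ee_pos'])*100,2)
E
cat > a.py <<'E'
from h import *
names="screwdriver side_cutters tape penlight driver_foam cutter_foam tape_foam clip_rail viewport feedthrough".split()
st=bot.observe();print(st['clock'],st['ee_pos'],np.round(Ro.from_quat(st['ee_rot']).as_matrix(),3).tolist())
for cn in ("top","scene"):
    c=optics.camera(cn);save(cn+'.png',c['img'],1.25)
    print(cn,c['fov_y'],np.round(-np.array(c['R']).T@np.array(c['t']),3))
    for n in names:
        z={'penlight':.009}.get(n,0)
        for fn in (look_for,pinpoint):
            print(n,fn.__name__,[(np.round(r['point']).astype(int).tolist(),round(r['confidence'],2),np.round(onz(c,r['point'],z)[:2],3).tolist()) for r in fn(n,c)[:5]])
print(bot.observe()['clock'])
E
python3 a.py
```

```text
pics
0.0 [ 0.25349703 -0.5706781   0.302926  ] [[0.914, 0.406, -0.0], [0.406, -0.914, 0.002], [0.0, -0.002, -1.0]]
top 43.367468617007205 [0.228 0.054 1.284]
screwdriver call [([186, 297], 0.98, [0.457, 0.13])]
screwdriver call [([187, 297], 0.74, [0.456, 0.13])]
side_cutters call [([296, 210], 0.91, [0.173, 0.341]), ([209, 168], 0.85, [0.392, 0.463]), ([216, 217], 0.67, [0.375, 0.334]), ([188, 300], 0.66, [0.452, 0.124])]
side_cutters call [([216, 213], 0.76, [0.376, 0.345]), ([214, 170], 0.65, [0.379, 0.457]), ([295, 214], 0.61, [0.176, 0.331])]
tape call [([200, 350], 0.68, [0.424, -0.008]), ([196, 400], 0.53, [0.438, -0.135])]
tape call [([191, 401], 0.66, [0.449, -0.137])]
penlight call []
penlight call [([218, 485], 0.59, [0.384, -0.349])]
driver_foam call [([110, 296], 0.84, [0.664, 0.139])]
driver_foam call [([112, 299], 0.71, [0.658, 0.131])]
cutter_foam call [([103, 398], 0.71, [0.688, -0.132])]
cutter_foam call [([106, 393], 0.66, [0.679, -0.117]), ([199, 355], 0.63, [0.426, -0.02])]
tape_foam call [([139, 212], 0.76, [0.58, 0.358])]
tape_foam call [([215, 215], 0.74, [0.3
[... 908 characters left out ...]
], 0.56, [0.369, -0.338])]
driver_foam call [([267, 366], 0.6, [0.645, 0.154])]
driver_foam call [([269, 360], 0.96, [0.65, 0.137])]
cutter_foam call [([287, 259], 0.92, [0.667, -0.13])]
cutter_foam call [([284, 263], 0.85, [0.66, -0.12])]
tape_foam call [([236, 434], 0.89, [0.575, 0.363])]
tape_foam call [([236, 434], 0.69, [0.575, 0.363])]
clip_rail call [([259, 174], 0.86, [0.557, -0.359])]
clip_rail call [([260, 175], 0.94, [0.561, -0.355])]
viewport call [([208, 298], 0.59, [0.427, -0.009])]
viewport call [([210, 298], 0.46, [0.436, -0.009])]
feedthrough call [([183, 368], 0.44, [0.36, 0.218])]
feedthrough call [([186, 371], 0.54, [0.373, 0.225]), ([180, 411], 0.47, [0.364, 0.354])]
2.1
```

View pics/top.png

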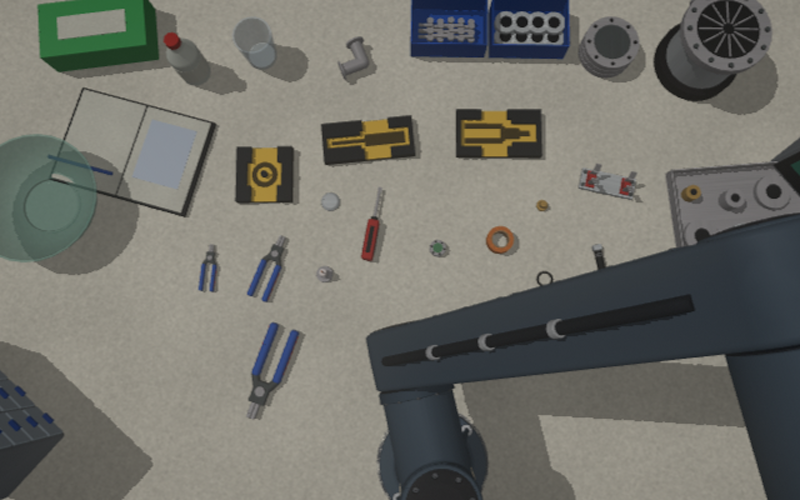

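View pics/scene.png

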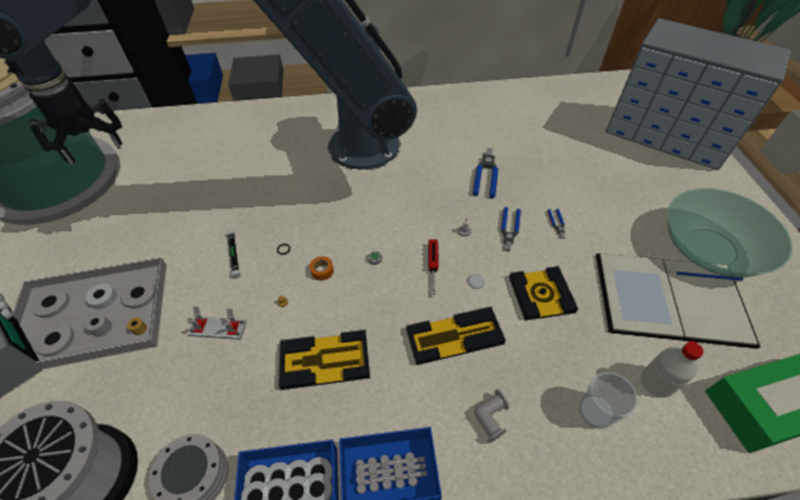

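```bash
python3 -m handwheel '[{"x":4.5,"y":-2},{"x":4.5,"y":-2},{"x":4.5,"y":-2},{"x":4.5,"y":-2},{"x":4.5,"y":-2},{"x":4.5,"y":-2},{"rz":0.1},{"rz":0.1},{"rz":0.1},{"rz":0.118},{}]' 8.5
cat > w.py <<'E'
from h import *
import sys
tag=sys.argv[1]
st=bot.observe();c=optics.camera("wrist");save(tag+'.png',c['img'],1.25)
import pickle;pickle.dump((st,{k:v for k,v in c.items()}),open(tag+'.pkl','wb'))
print(st['clock'],np.round(st['ee_pos'],4),np.round(np.degrees(Ro.from_quat(st['ee_rot']).as_euler('ZYX')),1),np.round(st['q'],2),'grip',st['opening'],st['grip_force'],np.round(st['contact_force'],1))
if tag.endswith('0'):print(c['fov_y'],c['cx'],c['cy'],np.round(c['tool_from_camera'],3).tolist())
for a in sys.argv[2:]:
    n,z=a.split(':');z=float(z)
    for fn,l in((look_for,'L'),(pinpoint,'P')):
        print(n,l,[(np.round(r['point']).astype(int).tolist(),round(r['confidence'],2),np.round(onz(c,r['point'],z,st)[:2],4).tolist()) for r in fn(n,c)[:3] if r['confidence']>.3])
E
python3 w.py w0 penlight:.009 clip_rail:.01 tape:0.012 viewport:.006
```

```text
2.1 [ 0.2536 -0.5712  0.3039] [  23.9   -0.  -180. ] [-1.33  0.53  1.43  0.    1.18 -0.18] grip 0.08527033845710827 0.0 [ 0.1 -0.2 -0.5]
65.70646984690485 320.3108561640404 196.93245116281201 [[0.0, -0.958, -0.286, 0.073], [1.0, 0.0, 0.0, 0.0], [-0.0, -0.286, 0.958, -0.069], [0.0, 0.0, 0.0, 1.0]]
penlight L [([34, 183], 0.93, [0.3443, -0.3458])]
penlight P [([14, 185], 0.7, [0.3692, -0.3372])]
clip_rail L []
clip_rail P []
tape L []
tape P []
viewport L []
viewport P []invalid input at $[0]: expected keys x, y, z, rx, ry, rz
```

View pics/w0.png

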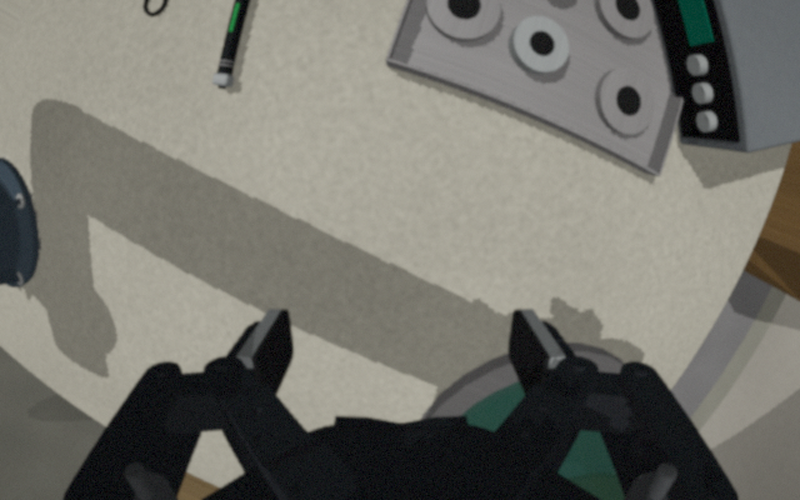

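```bash
python3 -m handwheel '[{"x":4.5,"y":-2,"z":0,"rx":0,"ry":0,"rz":0},{"x":4.5,"y":-2,"z":0,"rx":0,"ry":0,"rz":0},{"x":4.5,"y":-2,"z":0,"rx":0,"ry":0,"rz":0},{"x":4.5,"y":-2,"z":0,"rx":0,"ry":0,"rz":0},{"x":4.5,"y":-2,"z":0,"rx":0,"ry":0,"rz":0},{"x":4.5,"y":-2,"z":0,"rx":0,"ry":0,"rz":0.1},{"x":0,"y":0,"z":0,"rx":0,"ry":0,"rz":0.15},{"x":0,"y":0,"z":0,"rx":0,"ry":0,"rz":0.168},{"x":0,"y":0,"z":0,"rx":0,"ry":0,"rz":0}]' 8.5
python3 w.py w1 penlight:.009 clip_rail:.01 tape:0.012 viewport:.006
```

```text
clock: 3.68
ee_pos: [0.4519, -0.3518, 0.304]
ee_rot: [1.0, 0.001, 0.0, 0.0]
contact_force: [-0.3, -0.7, 0.4]
opening: 0.085
grip_force: 0.0
3.675 [ 0.4519 -0.3518  0.304 ] [ 1.0e-01 -0.0e+00  1.8e+02] [-0.86  0.46  1.57 -0.    1.12  0.71] grip 0.08500032134689041 0.0 [-0.3 -0.7  0.4]
penlight L [([224, 310], 0.85, [0.3796, -0.3398]), ([58, 29], 0.57, [0.6548, 0.1304])]
penlight P [([230, 309], 0.57, [0.3723, -0.3385])]
clip_rail L [([72, 325], 0.83, [0.5664, -0.3575]), ([22, 146], 0.39, [0.6507, -0.1266])]
clip_rail P [([232, 310], 0.75, [0.3698, -0.3394]), ([70, 327], 0.68, [0.5677, -0.3593])]
tape L [([176, 150], 0.75, [0.4449, -0.1261])]
tape P [([174, 161], 0.84, [0.4475, -0.1433])]
viewport L [([190, 88], 0.89, [0.4252, 0.0006])]
viewport P [([193, 93], 0.85, [0.4206, -0.0095])]
```

View pics/w1.png

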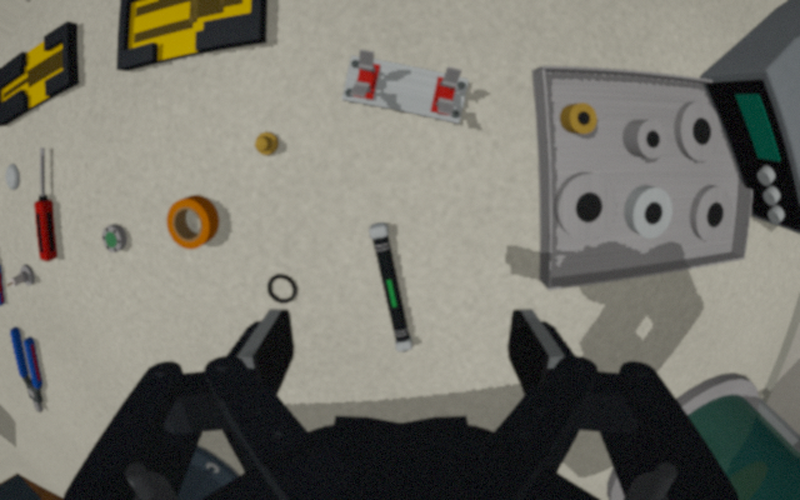

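```bash
python3 -m handwheel '[{"x":0,"y":-5.5,"z":0,"rx":0,"ry":0,"rz":0},{"x":0,"y":-5.5,"z":0,"rx":0,"ry":0,"rz":0},{"x":0,"y":-5.5,"z":0,"rx":0,"ry":0,"rz":0},{"x":0,"y":-5.5,"z":0,"rx":0,"ry":0,"rz":0},{"x":0,"y":-5.5,"z":0,"rx":0,"ry":0,"rz":0},{"x":0,"y":-5.5,"z":0,"rx":0,"ry":0,"rz":0},{"x":0,"y":-5.5,"z":0,"rx":0,"ry":0,"rz":0},{"x":0,"y":-5.5,"z":0,"rx":0,"ry":0,"rz":0},{"x":0,"y":-5.5,"z":0,"rx":0,"ry":0,"rz":0},{"x":0,"y":-5.5,"z":0,"rx":0,"ry":0,"rz":0},{"x":0,"y":0,"z":0,"rx":0,"ry":0,"rz":0}]'
python3 w.py w2 screwdriver:0 side_cutters:0 tape_foam:.01 driver_foam:.01 cutter_foam:.01
python3 - <<'E'
from h import *
print(bot.tips_ahead)
import pickle
st=bot.observe();c=optics.camera('top');pickle.dump((st,dict(c)),open('t2.pkl','wb'))
E
```

```text
clock: 5.5
ee_pos: [0.4514, 0.2012, 0.3041]
ee_rot: [1.0, 0.003, 0.0, -0.0]
contact_force: [-0.8, -0.2, -0.3]
opening: 0.085
grip_force: 0.0
5.5 [0.4514 0.2012 0.3041] [ 4.0e-01 -1.0e-01 -1.8e+02] [0.19 0.35 1.75 0.   1.03 1.76] grip 0.08497191284740543 0.0 [-0.8 -0.2 -0.3]
screwdriver L [([168, 380], 0.78, [0.4516, 0.1273])]
screwdriver P [([166, 378], 0.76, [0.4537, 0.1303])]
side_cutters L [([213, 219], 0.83, [0.3894, 0.3346]), ([225, 136], 0.65, [0.3682, 0.474]), ([317, 255], 0.63, [0.2204, 0.2992])]
side_cutters P [([225, 145], 0.83, [0.3681, 0.4569]), ([225, 215], 0.61, [0.372, 0.3427]), ([333, 240], 0.61, [0.1839, 0.329])]
tape_foam L [([71, 196], 0.72, [0.5738, 0.3527])]
tape_foam P [([72, 198], 0.74, [0.572, 0.3492])]
driver_foam L [([21, 363], 0.89, [0.6302, 0.1531])]
driver_foam P [([6, 382], 0.88, [0.6503, 0.1294])]
cutter_foam L [([28, 549], 0.8, [0.6679, -0.1205])]
cutter_foam P [([28, 542], 0.96, [0.6647, -0.1072])]
0.0726
```

View pics/w2.png

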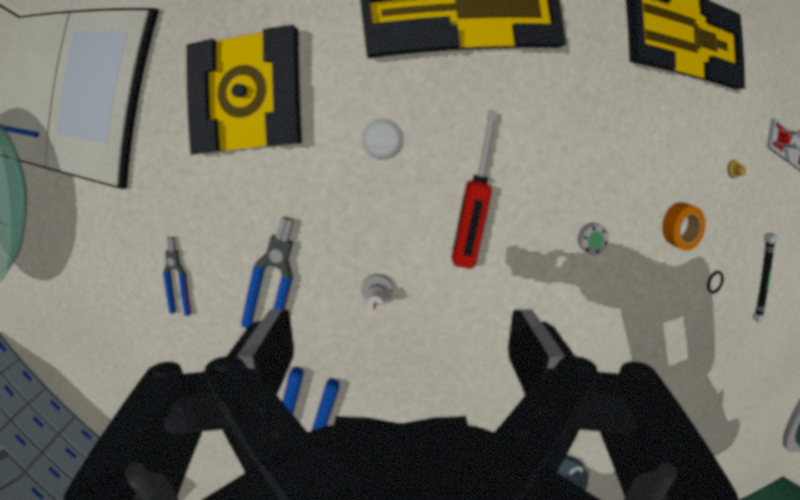

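```bash
cat > m.py <<'E'
from h import *
import pickle
V={n:pickle.load(open(n+'.pkl','rb')) for n in('w1','w2','t2')}
def mask(c,lo,hi):
    h=cv2.cvtColor(c['img'],cv2.COLOR_RGB2HSV); return cv2.inRange(h,np.array(lo),np.array(hi))
def blobs(n,lo,hi,z,near,rad,amin=6):
    st,c=V[n];m=mask(c,lo,hi)
    if lo[0]==0: m|=mask(c,[172]+lo[1:],[180]+hi[1:])
    k,l,s,ce=cv2.connectedComponentsWithStats(m,connectivity=8);o=[]
    for i in range(1,k):
        if s[i,4]<amin: continue
        X=onz(c,ce[i][::-1],z,st)
        if np.linalg.norm(X[:2]-near)>rad: continue
        ys,xs=np.where(l==i);P=np.array([onz(c,p,z,st)[:2] for p in zip(ys,xs)])
        mu=P.mean(0);w,v=np.linalg.eigh(np.cov(P.T)+1e-12*np.eye(2));a=v[:,1];t=(P-mu)@a
        o.append((n,s[i,4],np.round(ce[i][::-1],1).tolist(),np.round(mu,4).tolist(),'ax',round(np.degrees(np.arctan2(a[1],a[0])),1),'len',round(np.ptp(t),3)))
    for r in sorted(o,key=lambda r:-r[1])[:4]: print(*r)
Y=([20,100,60],[33,255,255]);R=([0,140,50],[6,255,255]);O=([7,120,60],[18,255,255]);B=([105,110,40],[125,255,255]);G=([50,80,40],[80,255,255])
for nm,col,z,near,rad,vs in [('driver',R,.018,(.45,.13),.08,('w1','w2','t2')),('cutters',B,.012,(.37,.34),.06,('w2','t2')),('tape',O,.018,(.44,-.13),.05,('w1','w2','t2')),
  ('mark',G,.017,(.375,-.34),.05,('w1','w2','t2')),('railred',R,.025,(.57,-.36),.08,('w1','w2','t2')),
  ('dfoam',Y,.01,(.66,.13),.1,('w1','w2','t2')),('cfoam',Y,.01,(.67,-.12),.1,('w1','w2','t2')),('tfoam',Y,.01,(.575,.35),.1,('w2','t2'))]:
    print(nm); [blobs(v,*col,z,np.array(near),rad) for v in vs]
E
python3 m.py
python3 - <<'E'
from h import *
import pickle
st,c=pickle.load(open('t2.pkl','rb'))
a=c['img'][80:330,140:540];save('t2.png',a,2)
E
```

```text
driver
w1 444 [182.4, 35.4] [0.4425, 0.1258] ax 167.4 len 0.087
w1 9 [184.0, 42.0] [0.4397, 0.1054] ax 162.4 len 0.014
w1 6 [193.5, 43.0] [0.4235, 0.1077] ax 161.0 len 0.009
w2 1122 [178.1, 376.8] [0.4419, 0.1337] ax 171.3 len 0.084
t2 202 [191.4, 295.9] [0.4412, 0.1326] ax 170.9 len 0.085
cutters
w2 382 [237.0, 201.6] [0.3589, 0.3602] ax 160.2 len 0.077
w2 202 [234.1, 225.7] [0.3648, 0.3247] ax 159.1 len 0.041
tape
w1 1097 [176.9, 153.8] [0.4451, -0.1352] ax 109.0 len 0.066
w2 892 [180.4, 546.8] [0.4453, -0.1262] ax 76.5 len 0.071
t2 216 [191.8, 399.4] [0.4449, -0.1313] ax 131.8 len 0.055
mark
w1 154 [234.4, 312.8] [0.3694, -0.3431] ax -169.2 len 0.033
w2 27 [224.3, 613.7] [0.369, -0.3394] ax -170.0 len 0.028
t2 22 [222.0, 483.6] [0.3716, -0.3439] ax -168.0 len 0.026
railred
w1 192 [63.5, 295.2] [0.5742, -0.3242] ax -176.9 len 0.03
w1 166 [75.0, 353.4] [0.5614, -0.3885] ax 148.2 len 0.028
w2 98 [110.5, 625.9] [0.5739, -0.3066] ax 113.1 len 0.038
t2 36 [149.3, 498.9] [0.5591, -0.386] ax 166.8 len 0.03
t2 21 [140.8, 472.0] [0.5804, -0.3177] ax 101.0 len 0.016
t2 11 [148.1, 471.5] [0.561, -0.3159] ax 75.8 len 0.014
dfoam
w1 1354 [59.6, 28.4] [0.6518, 0.1319] ax 96.3 len 0.165
w2 3483 [13.6, 374.7] [0.6415, 0.1378] ax 90.7 len 0.176
t2 1046 [111.0, 302.2] [0.6574, 0.1225] ax 97.1 len 0.143
cfoam
w1 3021 [18.2, 141.8] [0.6593, -0.1175] ax 84.3 len 0.16
w2 2790 [27.9, 548.5] [0.6685, -0.1226] ax 92.9 len 0.157
t2 1451 [106.5, 396.2] [0.674, -0.125] ax 91.2 len 0.158
tfoam
w2 4012 [73.5, 192.9] [0.572, 0.3574] ax -178.3 len 0.115
t2 8 [158.0, 216.6] [0.5264, 0.3413] ax -176.7 len 0.011
```

View pics/t2.png

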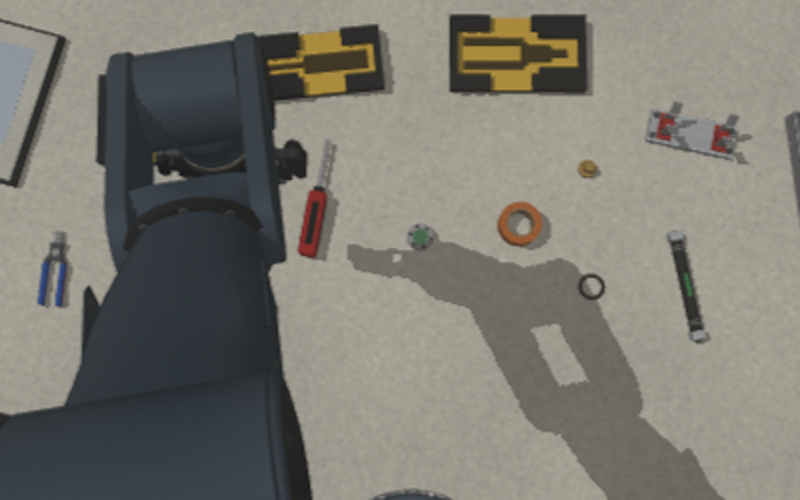

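```bash
cat > foam.py <<'E'
from m import *
from scipy.optimize import minimize
S={'d':[(-.068,-.021,.033,.021),(.03,-.012,.104,.012),(-.027,-.042,.027,.042)],
   'c':[(-.07,-.03,.036,.03),(.03,-.021,.088,.021),(-.027,-.05,.027,.05)],
   't':[(-.027,-.058,.027,.058)]}
def render(k,p,c,st,z=.01):
    im=np.zeros((400,640),np.uint8);co,si=np.cos(p[2]),np.sin(p[2])
    def poly(pts):
        q=[proj(c,np.array([p[0]+co*a-si*b,p[1]+si*a+co*b,z]),st)[::-1] for a,b in pts]
        cv2.fillPoly(im,[np.round(np.array(q)*16).astype(np.int32)],255,shift=4)
    for a,b,d,e in S[k]: poly([(a,b),(d,b),(d,e),(a,e)])
    if k=='t': poly([(.036*np.cos(t),.036*np.sin(t)) for t in np.linspace(0,6.28,30)])
    return cv2.GaussianBlur(im,(0,0),1).astype(float)
def obs(c,st,near):
    m=mask(c,*Y);cs,_=cv2.findContours(m,cv2.RETR_EXTERNAL,cv2.CHAIN_APPROX_NONE);o=m*0
    for q in cs:
        if len(q)>15:
            X=onz(c,q[:,0].mean(0)[::-1],.01,st)[:2]
            if np.linalg.norm(X-near)<.1: cv2.drawContours(o,[q],-1,255,-1)
    return cv2.GaussianBlur(o,(0,0),1).astype(float)
def fit(k,p0,views):
    O=[(obs(c,st,p0[:2]),c,st) for st,c in views]
    def cost(u):
        p=p0+u*np.array([.01,.01,.1]); return sum(np.abs(render(k,p,c,st)-o).sum()/o.sum() for o,c,st in O)
    r=minimize(cost,np.zeros(3),method='Nelder-Mead',options=dict(initial_simplex=np.array([[0,0,0],[1,0,0],[0,1,0],[0,0,1]]),xatol=.01,fatol=1e-4))
    p=p0+r.x*np.array([.01,.01,.1]); return np.round(p[:2],4),round(np.degrees(p[2]),1),round(r.fun,3)
if __name__=='__main__':
    t0=dict(V['t2'][1]);t0['img']=cv2.resize(cv2.imread('pics/top.png')[:,:,::-1],(640,400),interpolation=cv2.INTER_AREA).copy();T=(None,t0)
    a=np.radians
    print('--');
    for k,p0,vv in [('d',(.655,.13,a(97)),[[T],[V['w1']]]),('c',(.665,-.117,a(-89)),[[T],[V['w2']],[T,V['w2']]]),('t',(.573,.352,0.),[[T],[V['w2']],[T,V['w2']]])]:
        for v in vv: print(k,*fit(k,np.array(p0),v))
E
python3 foam.py | sed '1,/--/d'
```

```text
d [0.657  0.1253] 95.3 0.062
d [0.6528 0.1368] 96.0 0.148
c [ 0.6732 -0.1225] -88.5 0.052
c [ 0.6722 -0.1252] -89.2 0.058
c [ 0.6734 -0.1228] -88.9 0.122
t [0.5728 0.3544] 5.4 0.75
t [0.5821 0.3738] -18.4 0.689
t [0.5736 0.3658] 1.4 1.469
```

```bash
python3 -m handwheel '[{"x":0.25,"y":3.55,"z":0,"rx":0,"ry":0,"rz":0},{"x":0.25,"y":3.55,"z":0,"rx":0,"ry":0,"rz":0},{"x":0,"y":0,"z":5,"rx":0,"ry":0,"rz":0.164},{"x":0,"y":0,"z":5,"rx":0,"ry":0,"rz":0},{"x":0,"y":0,"z":5,"rx":0,"ry":0,"rz":0},{"x":0,"y":0,"z":4,"rx":0,"ry":0,"rz":0},{"x":0,"y":0,"z":2.5,"rx":0,"ry":0,"rz":0},{"x":0,"y":0,"z":1.3,"rx":0,"ry":0,"rz":0},{"x":0,"y":0,"z":0,"rx":0,"ry":0,"rz":0}]'
python3 w.py w3 screwdriver:0
```

```text
clock: 7.22
ee_pos: [0.4568, 0.1269, 0.0755]
ee_rot: [0.997, -0.082, -0.001, 0.0]
contact_force: [-0.6, -0.8, -1.0]
opening: 0.0848
grip_force: 0.0
7.225 [0.4568 0.1269 0.0755] [-9.4e+00  1.0e-01  1.8e+02] [ 0.03  0.75  1.96 -0.    0.43  1.77] grip 0.08484428954223293 0.0 [-0.6 -0.8 -1. ]
screwdriver L [([246, 313], 0.92, [0.4604, 0.1299])]
screwdriver P [([252, 311], 0.97, [0.4572, 0.1313])]
```

View pics/w3.png

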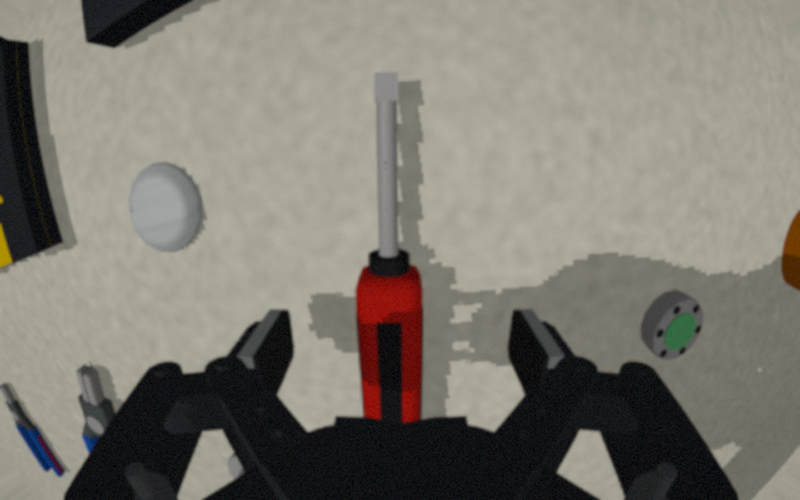

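```bash
python3 -m handwheel '[{"x":0,"y":-0.35,"z":0,"rx":0,"ry":0,"rz":0},{"x":0,"y":0,"z":0,"rx":0,"ry":0,"rz":0}]' && python3 -m handwheel '[{"x":0,"y":0,"z":0,"rx":0,"ry":0,"rz":0},{"x":0,"y":0,"z":0,"rx":0,"ry":0,"rz":0},{"x":0,"y":0,"z":0,"rx":0,"ry":0,"rz":0},{"x":0,"y":0,"z":0,"rx":0,"ry":0,"rz":0},{"x":0,"y":0,"z":0,"rx":0,"ry":0,"rz":0},{"x":0,"y":0,"z":0,"rx":0,"ry":0,"rz":0},{"x":0,"y":0,"z":0,"rx":0,"ry":0,"rz":0},{"x":0,"y":0,"z":0,"rx":0,"ry":0,"rz":0}]' 0
```

```text
clock: 7.62
ee_pos: [0.4578, 0.1308, 0.0766]
ee_rot: [0.997, -0.082, 0.001, -0.0]
contact_force: [-0.8, 0.3, -0.1]
opening: 0.0851
grip_force: 0.0
clock: 8.62
ee_pos: [0.4574, 0.1305, 0.0761]
ee_rot: [0.997, -0.082, 0.0, 0.0]
contact_force: [-0.1, -0.1, 4.3]
opening: 0.0231
grip_force: 60.0
```

```bash
python3 -m handwheel '[{"x":0,"y":0,"z":-4,"rx":0,"ry":0,"rz":0},{"x":0,"y":0,"z":-4.5,"rx":0,"ry":0,"rz":0},{"x":0,"y":0,"z":-4,"rx":0,"ry":0,"rz":0},{"x":4.95,"y":-0.68,"z":0,"rx":0,"ry":0,"rz":0},{"x":4.95,"y":-0.68,"z":0,"rx":0,"ry":0,"rz":0},{"x":4.95,"y":-0.68,"z":0,"rx":0,"ry":0,"rz":0},{"x":4.95,"y":-0.68,"z":0,"rx":0,"ry":0,"rz":0},{"x":0,"y":0,"z":0,"rx":0,"ry":0,"rz":-0.183},{"x":0,"y":0,"z":0,"rx":0,"ry":0,"rz":-0.183},{"x":0,"y":0,"z":0,"rx":0,"ry":0,"rz":-0.183},{"x":0,"y":0,"z":0,"rx":0,"ry":0,"rz":-0.183},{"x":0,"y":0,"z":0,"rx":0,"ry":0,"rz":-0.183},{"x":0,"y":0,"z":0,"rx":0,"ry":0,"rz":-0.183},{"x":0,"y":0,"z":0,"rx":0,"ry":0,"rz":-0.183},{"x":0,"y":0,"z":0,"rx":0,"ry":0,"rz":-0.183},{"x":0,"y":0,"z":0,"rx":0,"ry":0,"rz":-0.183},{"x":0,"y":0,"z":0,"rx":0,"ry":0,"rz":-0.18},{"x":0,"y":0,"z":0,"rx":0,"ry":0,"rz":0}]'
python3 w.py w4 driver_foam:.01 tape_foam:.01 screwdriver:.12
```

```text
clock: 10.88
ee_pos: [0.6566, 0.125, 0.1998]
ee_rot: [0.675, 0.738, -0.001, -0.001]
contact_force: [0.6, -0.0, -0.9]
opening: 0.0227
grip_force: 59.2
10.875 [0.6566 0.125  0.1998] [  95.2   -0.  -179.9] [ 0.02  0.7   1.4   0.    1.04 -0.07] grip 0.022703729291453912 59.24357771873474 [ 0.6 -0.  -0.9]
driver_foam L [([137, 306], 0.96, [0.6402, 0.1713])]
driver_foam P []
tape_foam L []
tape_foam P []
screwdriver L [([244, 319], 0.81, [0.6554, 0.1273])]
screwdriver P [([248, 322], 0.71, [0.657, 0.1245])]
```

View pics/w4.png

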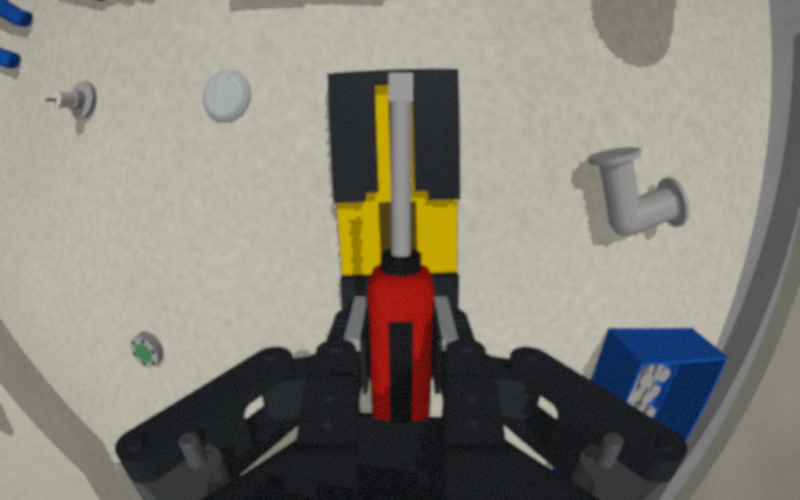

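```bash
python3 - <<'E'
from h import *
import pickle
st,c=pickle.load(open('w4.pkl','rb'))
W=Ro.from_quat(st['ee_rot']).as_matrix()
for z in (.02,.01):
  for n,p in dict(FL=(329,73),FR=(458,69),cfl=(338,203),cfr=(458,198),cnl=(342,276),cnr=(458,274),slotL=(377,86)).items():
    X=onz(c,[p[1]/1.25,p[0]/1.25],z,st); print(z,n,np.round(X[:2],4),'tool mm',np.round((W.T@(X-st['ee_pos']))[:2]*1000,1))
E
```

```text
0.02 FL [0.6006 0.2337] tool mm [113.3 -45.6]
0.02 FR [0.682  0.2433] tool mm [115.5  36.3]
0.02 cfl [0.6127 0.149 ] tool mm [ 27.8 -41.2]
0.02 cfr [0.6908 0.1594] tool mm [31.2 37.6]
0.02 cnl [0.6178 0.098 ] tool mm [-23.4 -40.6]
0.02 cnr [0.6977 0.1068] tool mm [-21.8  39.7]
0.02 slotL [0.632  0.2268] tool mm [103.6 -14.9]
0.01 FL [0.5986 0.2352] tool mm [114.9 -47.5]
0.01 FR [0.6833 0.2451] tool mm [117.2  37.8]
0.01 cfl [0.6112 0.1471] tool mm [ 26.  -42.8]
0.01 cfr [0.6924 0.1579] tool mm [29.5 39.1]
0.01 cnl [0.6165 0.0941] tool mm [-27.2 -42.3]
0.01 cnr [0.6996 0.1032] tool mm [-25.6  41.3]
0.01 slotL [0.6313 0.228 ] tool mm [104.9 -15.5]
```

```bash
python3 -m handwheel '[{"x":0.25,"y":-0.12,"z":0,"rx":0,"ry":0,"rz":-0.028},{"x":0,"y":0,"z":4,"rx":0,"ry":0,"rz":0},{"x":0,"y":0,"z":4,"rx":0,"ry":0,"rz":0},{"x":0,"y":0,"z":2,"rx":0,"ry":0,"rz":0},{"x":0,"y":0,"z":1.0,"rx":0,"ry":0,"rz":0},{"x":0,"y":0,"z":0.3,"rx":0,"ry":0,"rz":0},{"x":0,"y":0,"z":0,"rx":0,"ry":0,"rz":0}]'
```

```text
clock: 12.1
ee_pos: [0.6565, 0.1274, 0.089]
ee_rot: [0.663, 0.748, 0.001, 0.001]
contact_force: [0.2, -1.0, -1.8]
opening: 0.0225
grip_force: 59.3
```

```bash
python3 -m handwheel '[{"x":0,"y":0,"z":0.2,"rx":0,"ry":0,"rz":0},{"x":0,"y":0,"z":0,"rx":0,"ry":0,"rz":0}]'
```

```text
clock: 12.35
ee_pos: [0.656, 0.1273, 0.0866]
ee_rot: [0.663, 0.748, 0.0, 0.0]
contact_force: [0.3, 0.3, -2.1]
opening: 0.0228
grip_force: 59.3
```

```bash
python3 -m handwheel '[{"x":0,"y":0,"z":0,"rx":0,"ry":0,"rz":0},{"x":0,"y":0,"z":0,"rx":0,"ry":0,"rz":0},{"x":0,"y":0,"z":0,"rx":0,"ry":0,"rz":0},{"x":0,"y":0,"z":0,"rx":0,"ry":0,"rz":0},{"x":0,"y":0,"z":-2,"rx":0,"ry":0,"rz":0},{"x":0,"y":0,"z":-5,"rx":0,"ry":0,"rz":0},{"x":0,"y":0,"z":-5,"rx":0,"ry":0,"rz":0},{"x":0,"y":0,"z":-5,"rx":0,"ry":0,"rz":0},{"x":0,"y":0,"z":0,"rx":0,"ry":0,"rz":0}]' 8.5
python3 w.py w5 screwdriver:0.01 side_cutters:0 tape_foam:0.01
```

```text
clock: 13.48
ee_pos: [0.6585, 0.1275, 0.2631]
ee_rot: [0.663, 0.748, 0.004, 0.005]
contact_force: [-0.5, 0.1, -0.3]
opening: 0.0849
grip_force: 0.0
13.475 [0.6585 0.1275 0.2631] [9.690e+01 1.000e-01 1.793e+02] [ 0.03  0.63  1.36  0.    1.14 -0.1 ] grip 0.08494465817282534 0.0 [-0.5  0.1 -0.3]
screwdriver L [([179, 316], 0.98, [0.6575, 0.1233])]
screwdriver P [([174, 316], 0.95, [0.657, 0.1292])]
side_cutters L [([12, 20], 0.58, [0.1634, 0.3465]), ([2, 123], 0.55, [0.3955, 0.3205])]
side_cutters P [([21, 24], 0.67, [0.1789, 0.3279])]
tape_foam L [([4, 264], 0.98, [0.5813, 0.3058])]
tape_foam P []
```

View pics/w5.png

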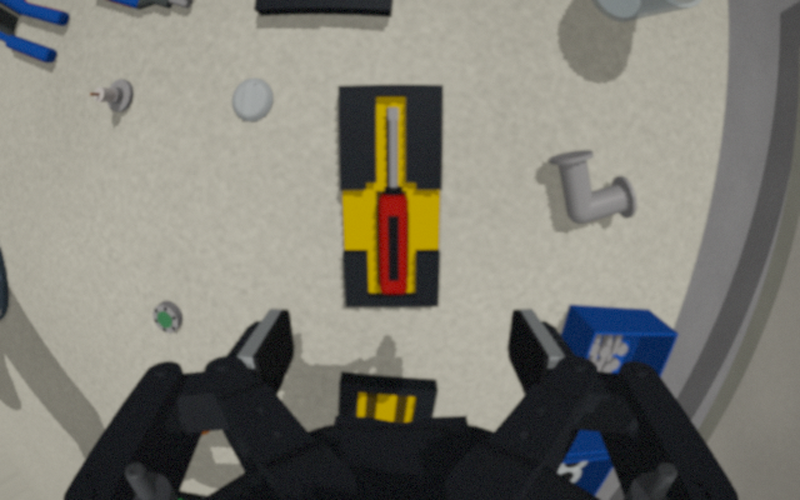

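```bash
python3 -m handwheel '[{"x":3.54,"y":-3.65,"z":0,"rx":0,"ry":0,"rz":0},{"x":3.54,"y":-3.65,"z":0,"rx":0,"ry":0,"rz":0},{"x":3.54,"y":-3.65,"z":0,"rx":0,"ry":0,"rz":0},{"x":3.54,"y":-3.65,"z":0,"rx":0,"ry":0,"rz":0},{"x":3.54,"y":-3.65,"z":0,"rx":0,"ry":0,"rz":0},{"x":3.54,"y":-3.65,"z":0,"rx":0,"ry":0,"rz":0},{"x":3.54,"y":-3.65,"z":0,"rx":0,"ry":0,"rz":0},{"x":0,"y":0,"z":0,"rx":0,"ry":0,"rz":-0.183},{"x":0,"y":0,"z":0,"rx":0,"ry":0,"rz":-0.183},{"x":0,"y":0,"z":0,"rx":0,"ry":0,"rz":-0.183},{"x":0,"y":0,"z":0,"rx":0,"ry":0,"rz":-0.183},{"x":0,"y":0,"z":0,"rx":0,"ry":0,"rz":-0.183},{"x":0,"y":0,"z":0,"rx":0,"ry":0,"rz":-0.185},{"x":0,"y":0,"z":0,"rx":0,"ry":0,"rz":0},{"x":0,"y":0,"z":0,"rx":0,"ry":0,"rz":0}]'
python3 w.py w6 side_cutters:0.0 tape_foam:.01
python3 - <<'E'
from h import *
import pickle
from m import V,blobs,B
V['w6']=pickle.load(open('w6.pkl','rb'));print('---')
blobs('w6',*B,.013,np.array((.37,.34)),.08)
c=optics.camera('top');pickle.dump((None,dict(c)),open('t6.pkl','wb'))
E
```

```text
clock: 15.7
ee_pos: [0.3723, 0.3427, 0.2555]
ee_rot: [0.176, 0.984, -0.0, -0.0]
contact_force: [0.8, 0.7, 0.7]
opening: 0.0852
grip_force: 0.0
15.7 [0.3723 0.3427 0.2555] [ 159.7   -0.  -180. ] [ 0.52  0.44  1.78  0.    0.93 -0.69] grip 0.08518613049323127 0.0 [0.8 0.7 0.7]
side_cutters L [([178, 309], 0.76, [0.3706, 0.3301]), ([141, 437], 0.59, [0.3788, 0.4764]), ([43, 227], 0.55, [0.2008, 0.3003])]
side_cutters P [([173, 318], 0.97, [0.3688, 0.3408]), ([14, 242], 0.67, [0.1759, 0.3265]), ([139, 427], 0.58, [0.3724, 0.4659])]
tape_foam L [([307, 380], 0.69, [0.553, 0.3552])]
tape_foam P [([311, 386], 0.87, [0.5636, 0.3607])]
driver
w1 444 [182.4, 35.4] [0.4425, 0.1258] ax 167.4 len 0.087
w1 9 [184.0, 42.0] [0.4397, 0.1054] ax 162.4 len 0.014
w1 6 [193.5, 43.0] [0.4235, 0.1077] ax 161.0 len 0.009
w2 1122 [178.1, 376.8] [0.4419, 0.1337] ax 171.3 len 0.084
t2 202 [191.4, 295.9] [0.4412, 0.1326] ax 170.9 len 0.085
cutters
w2 382 [237.0, 201.6] [0.3589, 0.3602] ax 160.2 len 0.077
w2 202 [234.1, 225.7] [0.3648, 0.3247] ax 159.1 len 0.041
tape
w1 1097 [176.9, 153.8] [0.4451, -0.1352] ax 10
[... 560 characters left out ...]
0.8, 472.0] [0.5804, -0.3177] ax 101.0 len 0.016
t2 11 [148.1, 471.5] [0.561, -0.3159] ax 75.8 len 0.014
dfoam
w1 1354 [59.6, 28.4] [0.6518, 0.1319] ax 96.3 len 0.165
w2 3483 [13.6, 374.7] [0.6415, 0.1378] ax 90.7 len 0.176
t2 1046 [111.0, 302.2] [0.6574, 0.1225] ax 97.1 len 0.143
cfoam
w1 3021 [18.2, 141.8] [0.6593, -0.1175] ax 84.3 len 0.16
w2 2790 [27.9, 548.5] [0.6685, -0.1226] ax 92.9 len 0.157
t2 1451 [106.5, 396.2] [0.674, -0.125] ax 91.2 len 0.158
tfoam
w2 4012 [73.5, 192.9] [0.572, 0.3574] ax -178.3 len 0.115
t2 8 [158.0, 216.6] [0.5264, 0.3413] ax -176.7 len 0.011
---
w6 791 [157.5, 334.0] [0.3566, 0.3628] ax 159.7 len 0.078
w6 770 [157.0, 303.2] [0.3453, 0.3335] ax 160.0 len 0.078
```

View pics/w6.png

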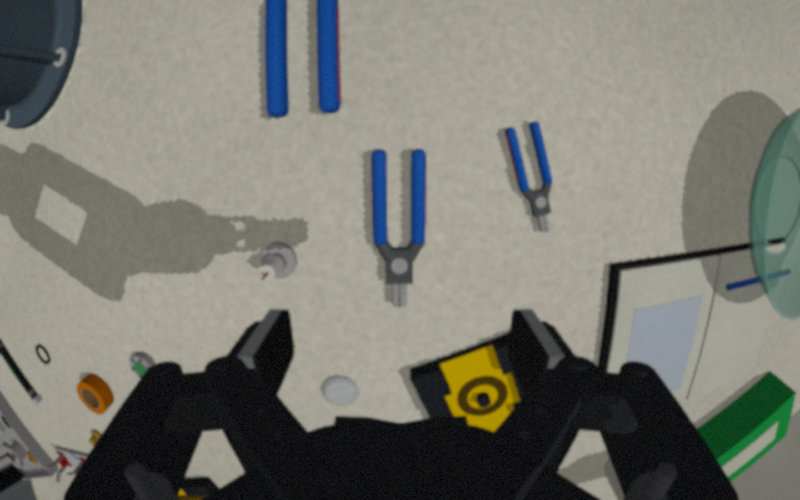

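```bash
python3 -m handwheel '[{"x":0.05,"y":-0.2,"z":3,"rx":0,"ry":0,"rz":0},{"x":0,"y":0,"z":5,"rx":0,"ry":0,"rz":0},{"x":0,"y":0,"z":5,"rx":0,"ry":0,"rz":0},{"x":0,"y":0,"z":3,"rx":0,"ry":0,"rz":0},{"x":0,"y":0,"z":1.5,"rx":0,"ry":0,"rz":0},{"x":0,"y":0,"z":0.4,"rx":0,"ry":0,"rz":0},{"x":0,"y":0,"z":0,"rx":0,"ry":0,"rz":0},{"x":0,"y":0,"z":0,"rx":0,"ry":0,"rz":0}]'
```

```text
clock: 17.0
ee_pos: [0.3718, 0.3414, 0.078]
ee_rot: [0.175, 0.985, 0.001, 0.001]
contact_force: [-0.9, -0.0, 1.2]
opening: 0.0854
grip_force: 0.0
```

```bash
python3 -m handwheel '[{"x":0,"y":-0.05,"z":0.2,"rx":0,"ry":0,"rz":0},{"x":0,"y":0,"z":0,"rx":0,"ry":0,"rz":0},{"x":0,"y":0,"z":0,"rx":0,"ry":0,"rz":0},{"x":0,"y":0,"z":0,"rx":0,"ry":0,"rz":0},{"x":0,"y":0,"z":0,"rx":0,"ry":0,"rz":0},{"x":0,"y":0,"z":0,"rx":0,"ry":0,"rz":0},{"x":0,"y":0,"z":0,"rx":0,"ry":0,"rz":0}]' 0
```

```text
clock: 17.88
ee_pos: [0.3712, 0.3406, 0.0756]
ee_rot: [0.174, 0.985, 0.0, 0.0]
contact_force: [-0.7, -0.2, 5.8]
opening: 0.0425
grip_force: 61.1
```

```bash
python3 -m handwheel '[{"x":0,"y":0,"z":-4,"rx":0,"ry":0,"rz":0},{"x":0,"y":0,"z":-4.5,"rx":0,"ry":0,"rz":0},{"x":0,"y":0,"z":-4,"rx":0,"ry":0,"rz":0},{"x":-4.44,"y":-3.31,"z":0,"rx":0,"ry":0,"rz":0},{"x":-4.44,"y":-3.31,"z":0,"rx":0,"ry":0,"rz":0},{"x":-4.44,"y":-3.31,"z":0,"rx":0,"ry":0,"rz":0},{"x":-4.44,"y":-3.31,"z":0,"rx":0,"ry":0,"rz":0},{"x":-4.44,"y":-3.31,"z":0,"rx":0,"ry":0,"rz":0},{"x":-4.44,"y":-3.31,"z":0,"rx":0,"ry":0,"rz":0},{"x":-4.44,"y":-3.31,"z":0,"rx":0,"ry":0,"rz":0},{"x":-4.44,"y":-3.31,"z":0,"rx":0,"ry":0,"rz":0},{"x":-4.44,"y":-3.31,"z":0,"rx":0,"ry":0,"rz":0},{"x":-4.44,"y":-3.31,"z":0,"rx":0,"ry":0,"rz":0},{"x":0,"y":0,"z":0,"rx":0,"ry":0,"rz":0.1715},{"x":0,"y":0,"z":0,"rx":0,"ry":0,"rz":0.1715},{"x":0,"y":0,"z":0,"rx":0,"ry":0,"rz":0.1715},{"x":0,"y":0,"z":0,"rx":0,"ry":0,"rz":0.1715},{"x":0,"y":0,"z":0,"rx":0,"ry":0,"rz":0.1715},{"x":0,"y":0,"z":0,"rx":0,"ry":0,"rz":0.1715},{"x":0,"y":0,"z":0,"rx":0,"ry":0,"rz":0.1715}]' && python3 -m handwheel '[{"x":0,"y":0,"z":0,"rx":0,"ry":0,"rz":0},{"x":0,"y":0,"z":0,"rx":0,"ry":0,"rz":0}]'
python3 w.py w7
```

```text
clock: 20.38
ee_pos: [0.6737, -0.1226, 0.1993]
ee_rot: [0.702, 0.712, -0.0, -0.001]
contact_force: [-0.1, -0.9, -0.3]
opening: 0.0423
grip_force: 61.5
clock: 20.62
ee_pos: [0.674, -0.1227, 0.1996]
ee_rot: [0.699, 0.715, -0.0, -0.0]
contact_force: [0.6, -0.2, -0.8]
opening: 0.042
grip_force: 61.5
20.625 [ 0.674  -0.1227  0.1996] [  91.3   -0.  -180. ] [-0.34  0.72  1.36  0.    1.06 -0.36] grip 0.042041050178000965 61.52717471122742 [ 0.6 -0.2 -0.8]
```

View pics/w7.png

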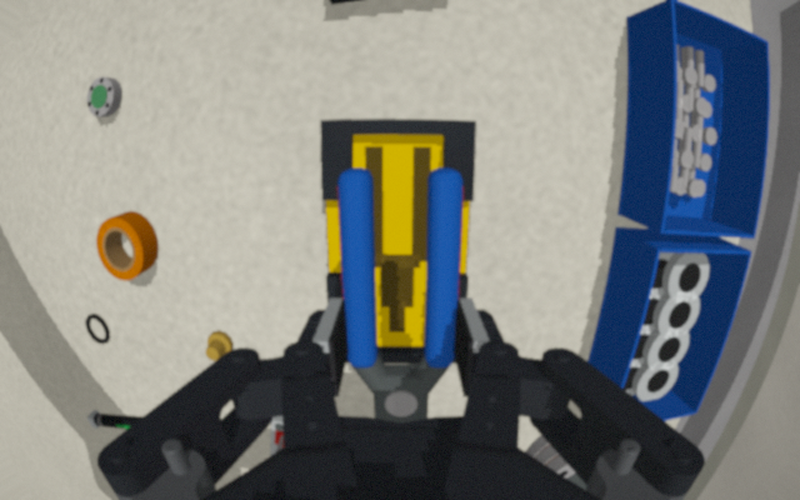

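```bash
python3 - <<'E'
from h import *
import pickle
st,c=pickle.load(open('w7.pkl','rb'))
W=Ro.from_quat(st['ee_rot']).as_matrix()
for n,p,z in [('FL',(322,122),.02),('FR',(475,121),.02),('cfl',(326,201),.01),('cfr',(470,202),.01),('cnl',(329,273),.02),('cnr',(468,273),.02),('endL',(354,134),.01),('endR',(444,134),.01)]:
    X=onz(c,[p[1]/1.25,p[0]/1.25],z,st); print(n,'tool mm',np.round((W.T@(X-st['ee_pos']))[:2]*1000,1))
E
```

```text
FL tool mm [ 81.2 -50.3]
FR tool mm [81.8 47.5]
cfl tool mm [ 27.6 -51.1]
cfr tool mm [26.9 47.5]
cnl tool mm [-21.2 -49.7]
cnr tool mm [-21.1  46.7]
endL tool mm [ 72.8 -30.9]
endR tool mm [72.8 28.7]
```

```bash
python3 -m handwheel '[{"x":0.2,"y":-0.15,"z":2,"rx":0,"ry":0,"rz":0},{"x":0,"y":0,"z":4,"rx":0,"ry":0,"rz":0},{"x":0,"y":0,"z":3,"rx":0,"ry":0,"rz":0},{"x":0,"y":0,"z":1.5,"rx":0,"ry":0,"rz":0},{"x":0,"y":0,"z":0.8,"rx":0,"ry":0,"rz":0},{"x":0,"y":0,"z":0,"rx":0,"ry":0,"rz":0},{"x":0,"y":0,"z":0,"rx":0,"ry":0,"rz":0}]'
```

```text
clock: 21.55
ee_pos: [0.6735, -0.1211, 0.0882]
ee_rot: [0.7, 0.714, 0.0, 0.001]
contact_force: [0.2, 0.1, -0.6]
opening: 0.0423
grip_force: 61.6
```

```bash
python3 -m handwheel '[{"x":0,"y":0,"z":0.2,"rx":0,"ry":0,"rz":0},{"x":0,"y":0,"z":0,"rx":0,"ry":0,"rz":0}]' && python3 -m handwheel '[{"x":0,"y":0,"z":0,"rx":0,"ry":0,"rz":0},{"x":0,"y":0,"z":0,"rx":0,"ry":0,"rz":0},{"x":0,"y":0,"z":0,"rx":0,"ry":0,"rz":0},{"x":0,"y":0,"z":0,"rx":0,"ry":0,"rz":0},{"x":0,"y":0,"z":-2,"rx":0,"ry":0,"rz":0},{"x":0,"y":0,"z":-5,"rx":0,"ry":0,"rz":0},{"x":0,"y":0,"z":-5,"rx":0,"ry":0,"rz":0},{"x":0,"y":0,"z":-5,"rx":0,"ry":0,"rz":0},{"x":0,"y":0,"z":0,"rx":0,"ry":0,"rz":0},{"x":0,"y":0,"z":0,"rx":0,"ry":0,"rz":0}]' 8.5
python3 w.py w8 side_cutters:.01 tape:0 
python3 - <<'E'
from h import *
import pickle
st,c=pickle.load(open('w8.pkl','rb'))
h=cv2.cvtColor(c['img'],cv2.COLOR_RGB2HSV);m=cv2.inRange(h,np.array([7,120,60]),np.array([18,255,255]))
k,l,s,ce=cv2.connectedComponentsWithStats(m)
for i in range(1,k):
    if s[i,4]>80: print(s[i].tolist(),ce[i],onz(c,ce[i][::-1],.018,st))
t=optics.camera('top');pickle.dump((None,dict(t)),open('t8.pkl','wb'))
im=np.vstack([cv2.resize(c['img'],(600,375)),cv2.resize(t['img'][50:190,80:560],(600,175))]);save('w8b.png',im)
E
```

```text
clock: 21.8
ee_pos: [0.6732, -0.121, 0.0857]
ee_rot: [0.7, 0.714, 0.0, 0.001]
contact_force: [0.2, -0.5, 0.9]
opening: 0.0424
grip_force: 61.7
clock: 23.05
ee_pos: [0.6724, -0.1207, 0.2559]
ee_rot: [0.7, 0.714, 0.0, 0.0]
contact_force: [-0.1, -0.4, -0.3]
opening: 0.0849
grip_force: 0.0
23.05 [ 0.6724 -0.1207  0.2559] [ 91.1   0.  180. ] [-0.34  0.66  1.32  0.    1.16 -0.36] grip 0.08487015435837114 0.0 [-0.1 -0.4 -0.3]
side_cutters L [([181, 312], 0.64, [0.6641, -0.1249])]
side_cutters P [([179, 324], 0.87, [0.6759, -0.1222])]
tape L [([184, 133], 0.78, [0.4415, -0.1328]), ([314, 95], 0.34, [0.2979, -0.358])]
tape P [([185, 136], 0.94, [0.4453, -0.1344])]
[108, 162, 44, 48, 1371] [129.61560904 184.7563822 ] [ 0.44884694 -0.12941278  0.018     ]
```

View pics/w8b.png

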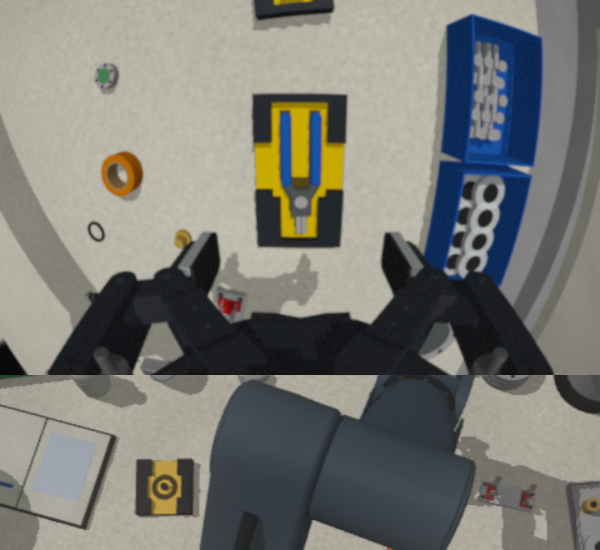

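```bash
python3 -m handwheel '[{"x":-0.16,"y":-5.68,"z":0,"rx":0,"ry":0,"rz":0},{"x":-0.16,"y":-5.68,"z":0,"rx":0,"ry":0,"rz":0},{"x":-0.16,"y":-5.68,"z":0,"rx":0,"ry":0,"rz":0},{"x":-0.16,"y":-5.68,"z":0,"rx":0,"ry":0,"rz":0},{"x":0,"y":0,"z":3,"rx":0,"ry":0,"rz":0},{"x":0,"y":0,"z":0,"rx":0,"ry":0,"rz":0}]' && python3 w.py w9 tape:0 && python3 - <<'E'
from h import *
import pickle
st,c=pickle.load(open('w9.pkl','rb'))
h=cv2.cvtColor(c['img'],cv2.COLOR_RGB2HSV);m=cv2.inRange(h,np.array([7,120,60]),np.array([18,255,255]))
k,l,s,ce=cv2.connectedComponentsWithStats(m)
for i in range(1,k):
    if s[i,4]>80:
        x,y,w,hh,_=s[i];print(s[i].tolist(),[np.round(onz(c,p,.024,st)[:2],4).tolist() for p in [(y,x+w/2),(y+hh,x+w/2),(y+hh/2,x),(y+hh/2,x+w)]])
c=optics.camera('top')
im=cv2.resize(c['img'][140:230,340:470],None,fx=4,fy=4);save('t9.png',im)
E
```

```text
clock: 24.1
ee_pos: [0.4445, -0.1314, 0.2237]
ee_rot: [0.7, 0.714, -0.001, -0.002]
contact_force: [0.8, 0.2, 0.4]
opening: 0.085
grip_force: 0.0
24.1 [ 0.4445 -0.1314  0.2237] [ 9.110e+01 -1.000e-01 -1.798e+02] [-0.53  0.45  1.91  0.    0.79 -0.55] grip 0.08497576438290218 0.0 [0.8 0.2 0.4]
tape L [([198, 325], 0.69, [0.4487, -0.147])]
tape P [([182, 322], 0.55, [0.445, -0.1301])]
[292, 157, 59, 61, 1967] [[0.4441, -0.1021], [0.4453, -0.1589], [0.4181, -0.1303], [0.4712, -0.1292]]
```

```bash
python3 -m handwheel '[{"x":0.1,"y":0,"z":4,"rx":0,"ry":0,"rz":0},{"x":0,"y":0,"z":5,"rx":0,"ry":0,"rz":0},{"x":0,"y":0,"z":3.5,"rx":0,"ry":0,"rz":0},{"x":0,"y":0,"z":1.6,"rx":0,"ry":0,"rz":0},{"x":0,"y":0,"z":0.5,"rx":0,"ry":0,"rz":0},{"x":0,"y":0,"z":0,"rx":0,"ry":0,"rz":0},{"x":0,"y":0,"z":0,"rx":0,"ry":0,"rz":0}]' && python3 -m handwheel '[{"x":0,"y":0,"z":0.1,"rx":0,"ry":0,"rz":0},{"x":0,"y":0,"z":0,"rx":0,"ry":0,"rz":0},{"x":0,"y":0,"z":0,"rx":0,"ry":0,"rz":0},{"x":0,"y":0,"z":0,"rx":0,"ry":0,"rz":0},{"x":0,"y":0,"z":0,"rx":0,"ry":0,"rz":0},{"x":0,"y":0,"z":0,"rx":0,"ry":0,"rz":0}]' 0
```

```text
clock: 25.18
ee_pos: [0.4463, -0.1309, 0.0798]
ee_rot: [0.7, 0.714, 0.0, 0.001]
contact_force: [0.4, 0.2, 0.6]
opening: 0.0851
grip_force: 0.0
clock: 25.92
ee_pos: [0.4458, -0.1308, 0.079]
ee_rot: [0.7, 0.714, 0.0, 0.001]
contact_force: [-0.7, 0.3, 8.3]
opening: 0.0528
grip_force: 61.2
```

```bash
python3 - <<'E' | sed '1,/--/d'
from foam import *
T=pickle.load(open('t8.pkl','rb'));T6=pickle.load(open('w6.pkl','rb'))
print('--')
for v in ([T],[V['w2']],[T,V['w2']]): print(*fit('t',np.array((.573,.355,np.pi/2)),v))
print(bot.observe()['clock'])
E
```

```text
[0.5753 0.3578] 93.3 0.067
[0.5727 0.3592] 91.7 0.061
[0.5744 0.3587] 93.0 0.143
25.925
```

```bash
python3 -m handwheel '[{"x":0,"y":0,"z":-4,"rx":0,"ry":0,"rz":0},{"x":0,"y":0,"z":-4,"rx":0,"ry":0,"rz":0},{"x":0,"y":0,"z":-4,"rx":0,"ry":0,"rz":0},{"x":4.86,"y":1.38,"z":0,"rx":0,"ry":0,"rz":0},{"x":4.86,"y":1.38,"z":0,"rx":0,"ry":0,"rz":0},{"x":4.86,"y":1.38,"z":0,"rx":0,"ry":0,"rz":0},{"x":4.86,"y":1.38,"z":0,"rx":0,"ry":0,"rz":0},{"x":4.86,"y":1.38,"z":0,"rx":0,"ry":0,"rz":0},{"x":4.86,"y":1.38,"z":0,"rx":0,"ry":0,"rz":0},{"x":4.86,"y":1.38,"z":0,"rx":0,"ry":0,"rz":0},{"x":4.86,"y":1.38,"z":0,"rx":0,"ry":0,"rz":0},{"x":4.86,"y":1.38,"z":0,"rx":0,"ry":0,"rz":0},{"x":4.86,"y":1.38,"z":0,"rx":0,"ry":0,"rz":0},{"x":0,"y":0,"z":0,"rx":0,"ry":0,"rz":-0.026},{"x":0,"y":0,"z":0,"rx":0,"ry":0,"rz":0},{"x":0,"y":0,"z":0,"rx":0,"ry":0,"rz":0}]'
python3 w.py w10 tape_foam:.01 tape:.125
```

```text
clock: 27.92
ee_pos: [0.5737, 0.3565, 0.1977]
ee_rot: [0.691, 0.722, -0.001, -0.0]
contact_force: [0.5, -0.1, -0.1]
opening: 0.0527
grip_force: 63.6
27.925 [0.5737 0.3565 0.1977] [  92.5    0.  -179.9] [ 0.39  0.72  1.38 -0.    1.04  0.35] grip 0.05267183244672691 63.616774789988995 [ 0.5 -0.1 -0.1]
65.70646984690485 320.3108561640404 196.93245116281201 [[0.0, -0.958, -0.286, 0.072], [1.0, 0.0, -0.0, -0.0], [0.001, -0.286, 0.958, -0.069], [0.0, 0.0, 0.0, 1.0]]
tape_foam L [([167, 324], 0.71, [0.5751, 0.3783])]
tape_foam P [([185, 324], 0.61, [0.576, 0.3633])]
tape L [([274, 317], 0.58, [0.5725, 0.344])]
tape P [([250, 319], 0.61, [0.5727, 0.3585])]
```

View pics/w10.png

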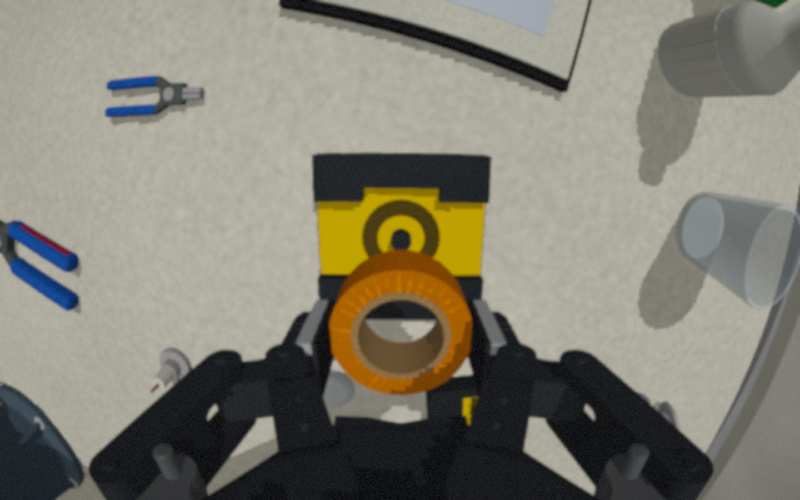

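```bash
python3 - <<'E'
from h import *
import pickle
st,c=pickle.load(open('w10.pkl','rb'))
W=Ro.from_quat(st['ee_rot']).as_matrix()
for n,p,z in [('stub',(401,239),.02),('FL',(314,155),.02),('FR',(490,155),.02),('cfl',(319,202),.01),('cfr',(484,204),.01),('cnl',(320,276),.02),('cnr',(482,276),.02),('ring',(401,236),.01)]:
    X=onz(c,[p[1]/1.25,p[0]/1.25],z,st); print(n,'tool mm',np.round((W.T@(X-st['ee_pos']))[:2]*1000,1))
E
```

```text
stub tool mm [3.8 0.3]
FL tool mm [ 60.  -55.7]
FR tool mm [60.1 57.5]
cfl tool mm [ 27.3 -55.7]
cfr tool mm [26. 57.]
cnl tool mm [-22.8 -55.8]
cnr tool mm [-22.6  56.4]
ring tool mm [3.2 0.3]
```

```bash
python3 -m handwheel '[{"x":0.27,"y":0.05,"z":2,"rx":0,"ry":0,"rz":0},{"x":0,"y":0,"z":4,"rx":0,"ry":0,"rz":0},{"x":0,"y":0,"z":2.5,"rx":0,"ry":0,"rz":0},{"x":0,"y":0,"z":1.4,"rx":0,"ry":0,"rz":0},{"x":0,"y":0,"z":0.7,"rx":0,"ry":0,"rz":0},{"x":0,"y":0,"z":0.1,"rx":0,"ry":0,"rz":0},{"x":0,"y":0,"z":0,"rx":0,"ry":0,"rz":0}]'
```

```text
clock: 29.05
ee_pos: [0.5751, 0.3609, 0.0919]
ee_rot: [0.691, 0.723, 0.001, 0.0]
contact_force: [-0.2, -0.0, 0.1]
opening: 0.0522
grip_force: 63.6
```

```bash
python3 -m handwheel '[{"x":0,"y":0,"z":0.2,"rx":0,"ry":0,"rz":0},{"x":0,"y":0,"z":0,"rx":0,"ry":0,"rz":0}]' && python3 -m handwheel '[{"x":0,"y":0,"z":0,"rx":0,"ry":0,"rz":0},{"x":0,"y":0,"z":0,"rx":0,"ry":0,"rz":0},{"x":0,"y":0,"z":0,"rx":0,"ry":0,"rz":0},{"x":0,"y":0,"z":0,"rx":0,"ry":0,"rz":0},{"x":0,"y":0,"z":-2,"rx":0,"ry":0,"rz":0},{"x":0,"y":0,"z":-5,"rx":0,"ry":0,"rz":0},{"x":0,"y":0,"z":-5,"rx":0,"ry":0,"rz":0},{"x":0,"y":0,"z":-5,"rx":0,"ry":0,"rz":0},{"x":0,"y":0,"z":0,"rx":0,"ry":0,"rz":0}]' 8.5
python3 w.py w11 tape:.01 && python3 - <<'E'
from h import *
c=optics.camera('scene');import pickle;pickle.dump((None,dict(c)),open('s11.pkl','wb'))
st,w=pickle.load(open('w11.pkl','rb'))
for r in pinpoint('tape',c)[:2]: print(r['point'],r['confidence'])
save('w11b.png',np.hstack([cv2.resize(w['img'][40:290,180:460],(420,375)),cv2.resize(c['img'][180:300,330:450],(375,375))]))
E
```

```text
clock: 29.3
ee_pos: [0.5747, 0.3607, 0.0894]
ee_rot: [0.691, 0.723, 0.0, 0.0]
contact_force: [-0.5, -0.2, -0.9]
opening: 0.0525
grip_force: 63.6
clock: 30.42
ee_pos: [0.5771, 0.3618, 0.2664]
ee_rot: [0.691, 0.723, 0.006, 0.003]
contact_force: [0.1, 0.4, -0.3]
opening: 0.085
grip_force: 0.0
30.425 [0.5771 0.3618 0.2664] [ 92.6  -0.3 179.3] [0.4  0.64 1.32 0.   1.16 0.35] grip 0.08499126277351148 0.0 [ 0.1  0.4 -0.3]
tape L [([191, 321], 0.79, [0.5813, 0.3454])]
tape P []
[234.3, 435.4] 0.84
```

View pics/w11b.png

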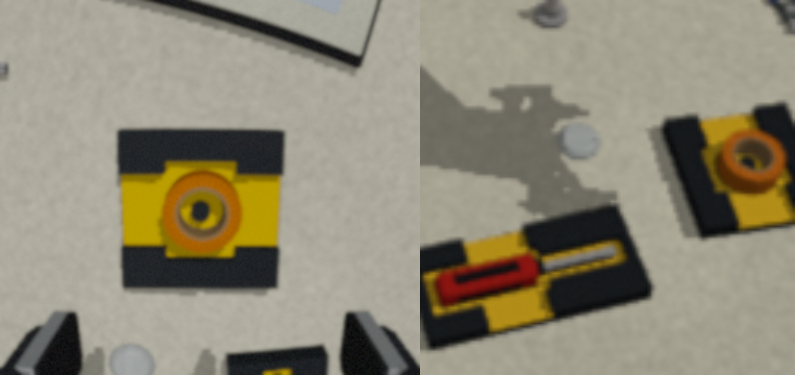

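```bash
python3 -m handwheel '[{"x":-5.34,"y":-1.82,"z":0,"rx":0,"ry":0,"rz":0},{"x":-5.34,"y":-1.82,"z":0,"rx":0,"ry":0,"rz":0},{"x":-5.34,"y":-1.82,"z":0,"rx":0,"ry":0,"rz":0},{"x":-5.34,"y":-1.82,"z":0,"rx":0,"ry":0,"rz":0},{"x":-5.34,"y":-1.82,"z":0,"rx":0,"ry":0,"rz":0},{"x":-5.34,"y":-1.82,"z":0,"rx":0,"ry":0,"rz":0},{"x":-5.34,"y":-1.82,"z":0,"rx":0,"ry":0,"rz":0},{"x":-5.34,"y":-1.82,"z":0,"rx":0,"ry":0,"rz":0},{"x":-5.34,"y":-1.82,"z":0,"rx":0,"ry":0,"rz":0},{"x":-5.34,"y":-1.82,"z":0,"rx":0,"ry":0,"rz":0},{"x":-5.34,"y":-1.82,"z":0,"rx":0,"ry":0,"rz":0},{"x":-5.34,"y":-1.82,"z":0,"rx":0,"ry":0,"rz":0},{"x":-5.34,"y":-1.82,"z":0,"rx":0,"ry":0,"rz":0}]' && python3 -m handwheel '[{"x":0,"y":0,"z":1,"rx":0,"ry":0,"rz":0.178},{"x":0,"y":0,"z":1,"rx":0,"ry":0,"rz":0.178},{"x":0,"y":0,"z":1,"rx":0,"ry":0,"rz":0.178},{"x":0,"y":0,"z":1,"rx":0,"ry":0,"rz":0.178},{"x":0,"y":0,"z":0,"rx":0,"ry":0,"rz":0.178},{"x":0,"y":0,"z":0,"rx":0,"ry":0,"rz":0.178},{"x":0,"y":0,"z":0,"rx":0,"ry":0,"rz":0.178},{"x":0,"y":0,"z":0,"rx":0,"ry":0,"rz":0.178},{"x":0,"y":0,"z":0,"rx":0,"ry":0,"rz":0},{"x":0,"y":0,"z":0,"rx":0,"ry":0,"rz":0}]'
python3 w.py w12 penlight:.009 clip_rail:0
cat > p.py <<'E'
from h import *
import pickle,sys
st,c=pickle.load(open(sys.argv[1]+'.pkl','rb'))
h=cv2.cvtColor(c['img'],cv2.COLOR_RGB2HSV);W=Ro.from_quat(st['ee_rot']).as_matrix()
m=cv2.inRange(h,np.array([50,80,40]),np.array([80,255,255]));k,l,s,ce=cv2.connectedComponentsWithStats(m)
for i in range(1,k):
    if s[i,4]>15:
        X=onz(c,ce[i][::-1],.017,st)
        if abs(X[0]-.37)<.05 and abs(X[1]+.34)<.05: print('mark',ce[i],np.round(X,4))
dk=cv2.inRange(h,np.array([0,0,0]),np.array([180,255,60]))
P=np.array([p for p in np.argwhere(dk)[::1]]);Q=np.array([onz(c,p,.017,st)[:2] for p in P])
s=np.linalg.norm(Q-[.37,-.3425],axis=1)<.062;Q=Q[s]
for _ in range(5):
    mu=Q.mean(0);w,v=np.linalg.eigh(np.cov(Q.T));n=v[:,0];Q=Q[np.abs((Q-mu)@n)<.012]
print('barrel',len(Q),mu,np.degrees(np.arctan2(v[1,1],v[0,1])),'len',np.ptp((Q-mu)@v[:,1]),'w',np.ptp((Q-mu)@n))
E
python3 p.py w12
```

```text
clock: 32.3
ee_pos: [0.3686, -0.345, 0.2577]
ee_rot: [0.691, 0.723, 0.0, -0.001]
contact_force: [1.3, -0.2, 0.2]
opening: 0.0852
grip_force: 0.0
clock: 33.55
ee_pos: [0.3696, -0.3434, 0.2183]
ee_rot: [0.995, 0.097, -0.0, -0.001]
contact_force: [0.5, -0.1, 0.5]
opening: 0.0849
grip_force: 0.0
33.55 [ 0.3696 -0.3434  0.2183] [  11.2    0.  -179.9] [-0.97  0.5   1.81  0.    0.83  0.41] grip 0.08493278719344978 0.0 [ 0.5 -0.1  0.5]
penlight L [([177, 318], 0.9, [0.3775, -0.34])]
penlight P [([184, 318], 0.88, [0.3713, -0.3409])]
clip_rail L [([7, 410], 0.59, [0.5564, -0.3922])]
clip_rail P []
mark [319.81422925 188.25296443] [ 0.3695 -0.3429  0.017 ]
barrel 1377 [ 0.37301261 -0.34259303] -168.79381744521856 len 0.1134069616212949 w 0.01375262634557952
```

View pics/w12.png

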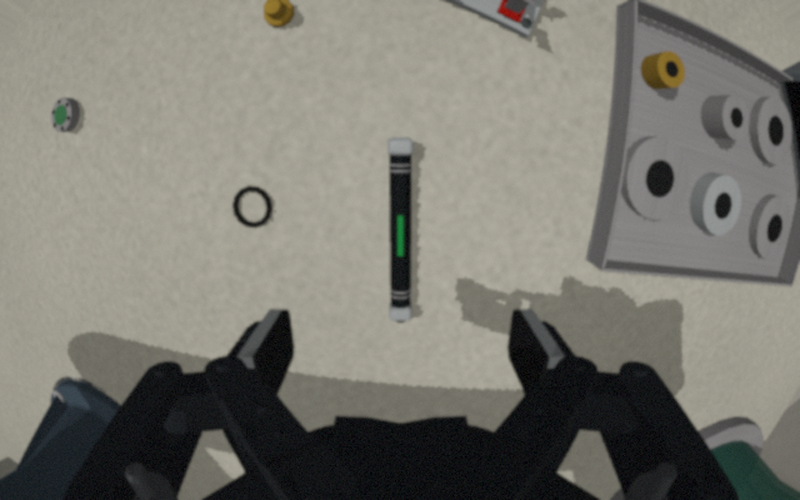

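```bash
python3 -m handwheel '[{"x":0,"y":-0.04,"z":4,"rx":0,"ry":0,"rz":0},{"x":0,"y":0,"z":5,"rx":0,"ry":0,"rz":0},{"x":0,"y":0,"z":3,"rx":0,"ry":0,"rz":0},{"x":0,"y":0,"z":1.5,"rx":0,"ry":0,"rz":0},{"x":0,"y":0,"z":0.5,"rx":0,"ry":0,"rz":0},{"x":0,"y":0,"z":0,"rx":0,"ry":0,"rz":0},{"x":0,"y":0,"z":0,"rx":0,"ry":0,"rz":0}]' 6
```

```text
clock: 34.67
ee_pos: [0.3701, -0.3438, 0.08]
ee_rot: [0.995, 0.096, 0.001, 0.001]
contact_force: [0.5, 1.0, 0.0]
opening: 0.0601
grip_force: 0.0
```

```bash
python3 -m handwheel '[{"x":0,"y":0,"z":0.35,"rx":0,"ry":0,"rz":0},{"x":0,"y":0,"z":0,"rx":0,"ry":0,"rz":0},{"x":0,"y":0,"z":0,"rx":0,"ry":0,"rz":0}]' && python3 -m handwheel '[{"x":0,"y":0,"z":0,"rx":0,"ry":0,"rz":0},{"x":0,"y":0,"z":0,"rx":0,"ry":0,"rz":0},{"x":0,"y":0,"z":0,"rx":0,"ry":0,"rz":0},{"x":0,"y":0,"z":0,"rx":0,"ry":0,"rz":0},{"x":0,"y":0,"z":0,"rx":0,"ry":0,"rz":0},{"x":0,"y":0,"z":0,"rx":0,"ry":0,"rz":0},{"x":0,"y":0,"z":0,"rx":0,"ry":0,"rz":0}]' 0
```

```text
clock: 35.05
ee_pos: [0.3697, -0.3433, 0.0755]
ee_rot: [0.995, 0.096, 0.0, 0.0]
contact_force: [0.1, 0.3, -0.3]
opening: 0.0598
grip_force: 0.0
clock: 35.92
ee_pos: [0.3697, -0.3433, 0.0756]
ee_rot: [0.995, 0.096, 0.0, 0.0]
contact_force: [-0.3, 0.3, 5.3]
opening: 0.0133
grip_force: 58.7
```

```bash
python3 -m handwheel '[{"x":0,"y":0,"z":-4,"rx":0,"ry":0,"rz":0},{"x":0,"y":0,"z":-4.4,"rx":0,"ry":0,"rz":0},{"x":0,"y":0,"z":-4,"rx":0,"ry":0,"rz":0},{"x":4.8,"y":1.27,"z":0,"rx":0,"ry":0,"rz":0},{"x":4.8,"y":1.27,"z":0,"rx":0,"ry":0,"rz":0},{"x":4.8,"y":1.27,"z":0,"rx":0,"ry":0,"rz":0},{"x":4.8,"y":1.27,"z":0,"rx":0,"ry":0,"rz":0},{"x":0,"y":0,"z":0,"rx":0,"ry":0,"rz":-0.1686},{"x":0,"y":0,"z":0,"rx":0,"ry":0,"rz":-0.1686},{"x":0,"y":0,"z":0,"rx":0,"ry":0,"rz":-0.1686},{"x":0,"y":0,"z":0,"rx":0,"ry":0,"rz":-0.1686},{"x":0,"y":0,"z":0,"rx":0,"ry":0,"rz":-0.1686},{"x":0,"y":0,"z":0,"rx":0,"ry":0,"rz":-0.1686},{"x":0,"y":0,"z":0,"rx":0,"ry":0,"rz":-0.1686},{"x":0,"y":0,"z":0,"rx":0,"ry":0,"rz":0},{"x":0,"y":0,"z":0,"rx":0,"ry":0,"rz":0}]'
python3 w.py w13 clip_rail:0 penlight:.133
```

```text
clock: 37.92
ee_pos: [0.5677, -0.3562, 0.1989]
ee_rot: [0.774, 0.633, -0.0, -0.0]
contact_force: [0.2, -0.5, -1.4]
opening: 0.0135
grip_force: 58.6
37.925 [ 0.5677 -0.3562  0.1989] [  78.5   -0.  -180. ] [-0.73  0.71  1.4   0.    1.04 -0.53] grip 0.013452697619817044 58.62661421298981 [ 0.2 -0.5 -1.4]
clip_rail L [([183, 342], 0.66, [0.5874, -0.3543])]
clip_rail P []
penlight L [([212, 318], 0.87, [0.5717, -0.3315])]
penlight P [([258, 317], 0.84, [0.5665, -0.3547])]
```

View pics/w13.png

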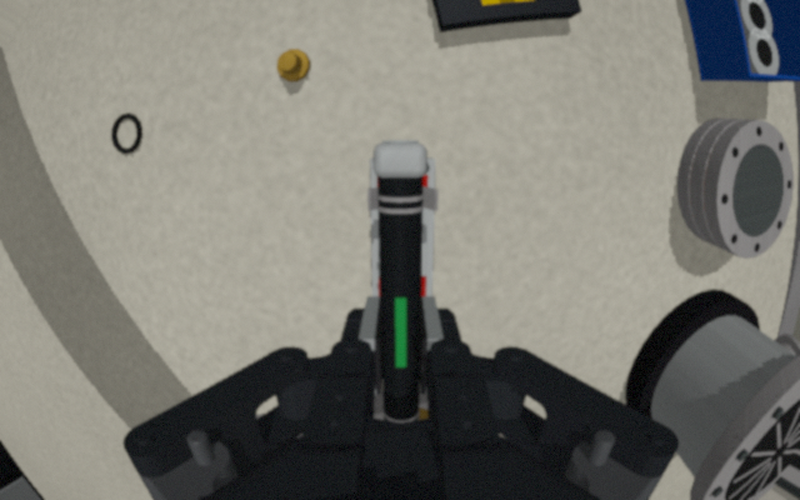

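```bash
python3 - <<'E' | sed '1,/--/d'
from m import *
print('--')
V['t8']=pickle.load(open('t8.pkl','rb'));V['s11']=pickle.load(open('s11.pkl','rb'));V['w13']=pickle.load(open('w13.pkl','rb'))
rs=[[],[]];ctr=np.array([.568,-.356])
for n in ('w1','t8','s11'):
    st,c=V[n];m=mask(c,*R)|mask(c,[172,140,50],[180,255,255])
    P=np.argwhere(m);X=np.array([onz(c,p,.02,st)[:2] for p in P]);s=np.linalg.norm(X-ctr,axis=1)<.065;P=P[s];X=X[s]
    for i,side in enumerate((1,-1)):
        q=P[(X[:,1]-ctr[1])*side>0]; 
        if len(q)>5: rs[i].append(ray(c,q.mean(0),st)); print(n,i,len(q),np.round(onz(c,q.mean(0),.02,st),4))
    # plate: low saturation
    h=cv2.cvtColor(c['img'],cv2.COLOR_RGB2HSV)
    P=np.argwhere((h[:,:,1]<28)&(h[:,:,2]>70));X=np.array([onz(c,p,.01,st)[:2] for p in P]);s=np.linalg.norm(X-ctr,axis=1)<.075;X=X[s]
    if len(X)>20: print(' plate',len(X),cv2.minAreaRect((X*1000).astype(np.float32)),X.mean(0))
    u,v=np.round(proj(c,np.array([.568,-.356,.01]),st)).astype(int); print(' hsv bench',h[min(u+25,399),v].tolist(),'plate',h[u,v].tolist())
A,B_=tri(rs[0]),tri(rs[1]);print(A,B_)
d=A[0]-B_[0];print('centre',(A[0]+B_[0])/2,'yaw',np.degrees(np.arctan2(d[1],d[0])),'len',np.linalg.norm(d))
E
```

```text
w1 0 192 [ 0.5749 -0.3238  0.02  ]
w1 1 166 [ 0.5619 -0.389   0.02  ]
 plate 11818 ((568.2799072265625, -356.2809143066406), (148.22181701660156, 149.12274169921875), 0.3246736228466034) [ 0.56722675 -0.35557591]
 hsv bench [26, 25, 166] plate [90, 5, 156]
t8 0 33 [ 0.5739 -0.3175  0.02  ]
t8 1 23 [ 0.5595 -0.3892  0.02  ]
 plate 2348 ((567.8193359375, -356.4598388671875), (146.92544555664062, 148.51361083984375), 1.0366376638412476) [ 0.56730165 -0.35604707]
 hsv bench [23, 26, 120] plate [90, 5, 105]
s11 0 53 [ 0.5816 -0.3156  0.02  ]
s11 1 56 [ 0.5662 -0.3867  0.02  ]
 plate 599 ((558.3328857421875, -356.20343017578125), (128.63504028320312, 74.0315170288086), 78.89047241210938) [ 0.56772674 -0.35472888]
 hsv bench [26, 32, 160] plate [60, 5, 147]
(array([ 0.57616644, -0.32102426,  0.00912263]), [np.float64(0.0019508733887357028), np.float64(0.0007730108869287873), np.float64(0.0018578945794899488)]) (array([ 0.56193881, -0.39037379,  0.01319373]), [np.float64(0.0009578174533188204), np.float64(0.001392599534879967), np.float64(0.0005924962940216609)])
centre [ 0.56905263 -0.35569903  0.01115818] yaw 78.4061707673322 len 0.07091090981740507
```

```bash
python3 - <<'E' | sed '1,/--/d'
from m import *
from scipy.optimize import minimize
print('--')
V['t8']=pickle.load(open('t8.pkl','rb'));V['s11']=pickle.load(open('s11.pkl','rb'));V['w13']=pickle.load(open('w13.pkl','rb'))
ctr=np.array([.569,-.3557,np.radians(78.4)])
def rect(c,st,p,z):
    co,si=np.cos(p[2]),np.sin(p[2]);im=np.zeros((400,640),np.uint8)
    q=[proj(c,np.array([p[0]+co*a-si*b,p[1]+si*a+co*b,z]),st)[::-1] for a,b in((-.056,-.022),(.056,-.022),(.056,.022),(-.056,.022))]
    cv2.fillPoly(im,[np.round(np.array(q)*16).astype(np.int32)],255,shift=4);return cv2.GaussianBlur(im,(0,0),1).astype(float)
for n in ('w1','t8'):
    st,c=V[n];h=cv2.cvtColor(c['img'],cv2.COLOR_RGB2HSV)
    m=((h[:,:,1]<15)|(h[:,:,1]>100)).astype(np.uint8)*255
    k,l,s,ce=cv2.connectedComponentsWithStats(cv2.morphologyEx(m,cv2.MORPH_CLOSE,np.ones((3,3))))
    u,v=np.round(proj(c,np.array([.569,-.3557,.01]),st)).astype(int);o=(l==l[u,v]).astype(np.uint8)*255;o=cv2.GaussianBlur(o,(0,0),1).astype(float)
    f_=lambda w:np.abs(rect(c,st,ctr+w*[.01,.01,.1],.01)-o).sum()/o.sum()
    r=minimize(f_,np.zeros(3),method='Nelder-Mead',options=dict(initial_simplex=np.array([[0,0,0],[1,0,0],[0,1,0],[0,0,1]])))
    p=ctr+r.x*[.01,.01,.1];print(n,s[l[u,v]],p[:2],np.degrees(p[2]),r.fun)
st,c=V['w13'];W=Ro.from_quat(st['ee_rot']).as_matrix()
for p in((372,270),(436,270),(372,185),(436,185)):
    X=onz(c,[p[1]/1.25,p[0]/1.25],.01,st);print('tool mm',np.round((W.T@(X-st['ee_pos']))[:2]*1000,1))
# light axis in hand: ends/marks
h=cv2.cvtColor(c['img'],cv2.COLOR_RGB2HSV);m=cv2.inRange(h,np.array([50,80,40]),np.array([80,255,255]))
k,l,s,ce=cv2.connectedComponentsWithStats(m)
for i in range(1,k):
    if s[i,4]>60: X=onz(c,ce[i][::-1],.141,st);print('mark',s[i],'tool',(W.T@(X-st['ee_pos']))*1000)
E
```

```text
w1 [ 273   40  102   59 3652] [ 0.56922598 -0.35598599] 78.17565613633596 0.06661984882992991
t8 [463 131  46  29 811] [ 0.57025989 -0.35577145] 79.79034921495585 0.07679958996378336
tool mm [-22.2 -20.2]
tool mm [-22.2  25.3]
tool mm [ 38.3 -19.1]
tool mm [38.4 23.8]
mark [314 237  13  59 695] tool [1.27009934e+00 2.73320814e-02 5.78594286e+01]
```

```bash
python3 -m handwheel '[{"x":-0.08,"y":0.2,"z":2,"rx":0,"ry":0,"rz":0},{"x":0,"y":0,"z":3,"rx":0,"ry":0,"rz":0},{"x":0,"y":0,"z":1.5,"rx":0,"ry":0,"rz":0},{"x":0,"y":0,"z":0.5,"rx":0,"ry":0,"rz":0},{"x":0,"y":0,"z":0,"rx":0,"ry":0,"rz":0},{"x":0,"y":0,"z":0,"rx":0,"ry":0,"rz":0},{"x":0,"y":0,"z":0,"rx":0,"ry":0,"rz":0}]'; python3 - <<'E'
from h import *
s=bot.observe();print(s['ee_pos'],np.degrees(Ro.from_quat(s['ee_rot']).as_euler('ZYX')),s['contact_force'],s['torque'])
E
```

```text
clock: 39.05
ee_pos: [0.5701, -0.3579, 0.1304]
ee_rot: [0.774, 0.634, 0.0, 0.001]
contact_force: [-0.2, -0.3, -0.6]
opening: 0.0136
grip_force: 58.6
[ 0.57009703 -0.3578986   0.13041279] [7.86392465e+01 5.17342168e-02 1.79908708e+02] [-0.20036433 -0.26094311 -0.56943966] [-0.01303658 -0.00359829 -0.03873719]
```

```bash
python3 -m handwheel '[{"x":0.08,"y":-0.05,"z":0.6,"rx":0,"ry":0,"rz":0},{"x":0,"y":0,"z":0.5,"rx":0,"ry":0,"rz":0},{"x":0,"y":0,"z":0.3,"rx":0,"ry":0,"rz":0},{"x":0,"y":0,"z":0,"rx":0,"ry":0,"rz":0},{"x":0,"y":0,"z":0,"rx":0,"ry":0,"rz":0}]'
```

```text
clock: 39.67
ee_pos: [0.5691, -0.3566, 0.1153]
ee_rot: [0.774, 0.634, -0.0, -0.0]
contact_force: [-0.2, -0.5, -0.1]
opening: 0.0135
grip_force: 58.8
```

```bash
python3 -m handwheel '[{"x":0,"y":0,"z":0.3,"rx":0,"ry":0,"rz":0},{"x":0,"y":0,"z":0.3,"rx":0,"ry":0,"rz":0},{"x":0,"y":0,"z":0,"rx":0,"ry":0,"rz":0}]'; python3 -m handwheel '[{"x":0,"y":0,"z":0.3,"rx":0,"ry":0,"rz":0},{"x":0,"y":0,"z":0.3,"rx":0,"ry":0,"rz":0},{"x":0,"y":0,"z":0.2,"rx":0,"ry":0,"rz":0},{"x":0,"y":0,"z":0,"rx":0,"ry":0,"rz":0},{"x":0,"y":0,"z":0,"rx":0,"ry":0,"rz":0}]'
```

```text
clock: 40.05
ee_pos: [0.5694, -0.357, 0.1097]
ee_rot: [0.774, 0.634, -0.0, 0.0]
contact_force: [-0.6, -0.8, 3.1]
opening: 0.0133
grip_force: 59.1
clock: 40.67
ee_pos: [0.5693, -0.3565, 0.101]
ee_rot: [0.774, 0.634, 0.0, -0.0]
contact_force: [-1.2, 0.4, -1.6]
opening: 0.0137
grip_force: 58.7
```

```bash
python3 -m handwheel '[{"x":0,"y":0,"z":0.15,"rx":0,"ry":0,"rz":0},{"x":0,"y":0,"z":0,"rx":0,"ry":0,"rz":0},{"x":0,"y":0,"z":0,"rx":0,"ry":0,"rz":0}]'
```

```text
clock: 41.05
ee_pos: [0.5694, -0.3566, 0.1006]
ee_rot: [0.774, 0.634, 0.0, -0.0]
contact_force: [-2.4, 1.1, 5.9]
opening: 0.0133
grip_force: 59.2
```

```bash
python3 -m handwheel '[{"x":0,"y":0,"z":0.1,"rx":0,"ry":0,"rz":0},{"x":0,"y":0,"z":0,"rx":0,"ry":0,"rz":0}]'; python3 -m handwheel '[{"x":0,"y":0,"z":-0.1,"rx":0,"ry":0,"rz":0},{"x":0,"y":0,"z":0,"rx":0,"ry":0,"rz":0},{"x":0,"y":0,"z":0,"rx":0,"ry":0,"rz":0},{"x":0,"y":0,"z":0,"rx":0,"ry":0,"rz":0},{"x":0,"y":0,"z":-1,"rx":0,"ry":0,"rz":0},{"x":0,"y":0,"z":-3,"rx":0,"ry":0,"rz":0},{"x":0,"y":0,"z":-5,"rx":0,"ry":0,"rz":0},{"x":0,"y":0,"z":-5,"rx":0,"ry":0,"rz":0},{"x":0,"y":0,"z":0,"rx":0,"ry":0,"rz":0},{"x":0,"y":0,"z":0,"rx":0,"ry":0,"rz":0}]' 7
python3 w.py w14 penlight:.034
cat > q.py <<'E'
from m import *
print('--')
V['w14']=pickle.load(open('w14.pkl','rb'))
t=optics.camera('scene');V['s14']=(None,dict(t));t=optics.camera('top');V['t14']=(None,dict(t));pickle.dump(V['t14'],open('t14.pkl','wb'))
rs=[]
for n in('w14','s14','t14'):
    st,c=V[n];m=mask(c,*G);k,l,s,ce=cv2.connectedComponentsWithStats(m)
    for i in range(1,k):
        X=onz(c,ce[i][::-1],.042,st)
        if s[i,4]>8 and np.linalg.norm(X[:2]-[.5695,-.356])<.03:
            P=np.array([onz(c,p,.042,st)[:2] for p in np.argwhere(l==i)]);w,v=np.linalg.eigh(np.cov(P.T));print(n,s[i,4],X,np.degrees(np.arctan2(v[1,1],v[0,1])));rs.append(ray(c,ce[i][::-1],st))
if len(rs)>1:print('mark',tri(rs))
E
python3 q.py | sed '1,/--/d'
```

```text
clock: 41.3
ee_pos: [0.5694, -0.3566, 0.1005]
ee_rot: [0.774, 0.634, 0.0, 0.0]
contact_force: [-3.1, 2.8, 11.1]
opening: 0.0135
grip_force: 59.7
clock: 42.55
ee_pos: [0.5691, -0.3564, 0.2403]
ee_rot: [0.774, 0.634, 0.0, 0.0]
contact_force: [-0.3, -0.0, -0.4]
opening: 0.0697
grip_force: 0.0
42.55 [ 0.5691 -0.3564  0.2403] [ 78.6   0.  180. ] [-0.73  0.66  1.37  0.    1.12 -0.53] grip 0.06967684549417393 0.0 [-0.3 -0.  -0.4]
penlight L [([181, 317], 0.9, [0.5668, -0.3502]), ([15, 387], 0.73, [0.6584, -0.2116])]
penlight P [([187, 319], 0.68, [0.5679, -0.3566])]
w14 254 [ 0.56898425 -0.35613772  0.042     ] 78.02134187121264
s14 24 [ 0.56993458 -0.35595448  0.042     ] 80.96464066274044
mark (array([ 0.56890269, -0.35660991,  0.04033899]), [np.float64(3.251748801209989e-05), np.float64(3.25174880121184e-05)])
```

```bash
python3 - <<'E'
from h import *
c=optics.camera('scene')
for n,z in [('viewport',0),('feedthrough',0),('tape',.01),('side_cutters',.01),('screwdriver',.01)]:
    print(n,[(np.round(r['point']).tolist(),round(r['confidence'],2),np.round(onz(c,r['point'],z)[:2],3).tolist()) for r in pinpoint(n,c)[:3]])
print(close_job())
E
```

```text
viewport [([210.0, 297.0], 0.54, [0.436, -0.013]), ([234.0, 436.0], 0.35, [0.568, 0.369])]
feedthrough [([187.0, 368.0], 0.45, [0.375, 0.216])]
tape [([235.0, 433.0], 0.66, [0.579, 0.357]), ([260.0, 178.0], 0.19, [0.569, -0.344])]
side_cutters [([141.0, 388.0], 0.74, [0.188, 0.323]), ([177.0, 445.0], 0.72, [0.373, 0.461]), ([285.0, 263.0], 0.57, [0.668, -0.119])]
screwdriver [([268.0, 361.0], 0.8, [0.651, 0.139])]
the job is handed in; nothing more can be done
None
```

All four tools are away and the job is handed in: screwdriver, middle-sized side cutters and tape lie in their cut-outs, the penlight is clipped home and centred to about 1 mm, and the viewport and feedthrough are where they were to within the networks' few-mm scatter; I viewed 16 pictures, two over the limit of 14.

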